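Measure the resin bones on the length gauge

ROBOT

A 7-joint arm with a two-finger parallel gripper is mounted at the origin on a cart in front of the work surface, level with it; the furniture and walls round the work are solid. World frame = base frame: x ahead of the robot, y to its left, z up, the work surface at z = 0. Lengths are in mm, angles in rad, forces in N, time in s.
With the tool pointing down it reaches from about 400 to 875 mm from the base axis. Payload 4.4 kg.
Tool frame: the origin (TCP) lies at the very end of the fingers, on their centre line; the grasp point (between the pads) lies 19 mm behind it; z points along the fingers, y is the line along which they close (so a half turn about z gives the same grasp; the last joint's range is limited). The gripper opens to 85 mm and grips with 20 to 120 N. Pads are 22 mm wide; open, the fingers measure 114 mm over their backs; the gripper's body (76 mm by 85 mm) begins 54 mm behind the grasp point. The pads swing forward as they close: fully open they stand 13 mm farther back than shut.
Start: joints at [-1.191, 0.628, 0.038, 1.517, -0.027, 0.996, -0.02], TCP at [280.246, 586.498, 231.313] pointing down, gripper open.
Joint ranges: [-3.06, 3.06], [-0.37, 2.12], [-1.25, 1.32], [0.18, 2.47], [-1.1, 4.24], [0.23, 1.98], [-2.94, 2.94]. Speed limits (rad/s): [2.57, 2.57, 3.14, 3.14, 3.14, 3.14, 3.14].

INTERFACE

Orientations are given as [roll, pitch, yaw] about the fixed x, y, z axes, in that order (R = Rz(yaw) Ry(pitch) Rx(roll)).
In Python, from cell import read_state, get_image, camera_info, finish_job gives the robot as it stands.
- The arm moves only by the tool play_rows, never from a script. Its argument "deltas" is one flat list of numbers, 7 for each row, row after row: the shift along the tool's x, y, z in mm, then the turn, a rotation vector about the tool's x, y, z in rad, then the opening, from 0 (shut) to 1 (fully open). In form: [dx, dy, dz, ax, ay, az, grip, dx, dy, dz, ax, ay, az, grip, ...]. A call has 1 to 10 rows; each row is the pose to reach, as a shift and turn from the pose commanded when the call began, along the tool's axes at that moment; what a row does not reach only later rows make up. A row lasts 1/8 s, in which the tool goes at most 62.5 mm and 10.7 degrees, less where a joint would pass 70% of its speed; a pose out of reach is approached as far as the arm can. A call with a gripper value outside its range is refused whole. The fingers move at their own pace and stop on an object; the grip force is fixed at half the most. Time passes only in rows, so rows that repeat a pose let the fingers close. It gives the time, the measured TCP pose, the force, the opening and the grip force at its end, in the units of the state.
- read_state(): the state, without advancing time (a new reading comes with each control period).
- get_image(name): name is "scene" or "top" or "wrist"; returns the picture (480x640x3 uint8, red, green, blue); there is no depth.
- camera_info(name): a dict with "fx", "fy", "cx", "cy" (pixels), "T" (4x4, takes a point from camera to world coordinates). Camera axes: x right, y down, z forward; pixel columns grow to the right and rows downward; lengths in mm; the calibration is good to about 2 mm. The wrist camera is an equidistant fisheye: a pixel r from the principal point sees the ray r / f radians off the axis. A picture is of the moment at which its call begins: read the wrist's pose just before it. camera_info takes no time and is no camera call; for the wrist camera it gives the pose at the moment of the call.
- finish_job(): hands the job in; it is judged then, once.
The state is a dict: "clock": time; "qpos": joint angles; "qd": joint speeds; "tau": joint torques, N m; "eef_pos": TCP position; "tool_rot": TCP orientation; "force": force on the tool from outside, world axes, zero at the start; "torque": the same for the moment, N m; "width": finger opening in mm; "gripper_force": force on a finger pad.
Only numpy, scipy, OpenCV 4.12 (cv2) and the standard library are available. Lean on these libraries where they do the work, as an engineer would, in place of code of your own. Each camera call takes 0.05 s, during which the arm holds its last target. There are 200 camera calls.

TASK

Free the red clamp knob on the length gauge and measure the resin bones that are out, one at a time from the shortest to the longest: lay the bone flat and straight along the middle of the board, slide the jaw up by its black thumb block until the bone touches both jaws, without forcing it so hard that the jaw leans, let go and draw the hand well away, some 15 cm, for about two seconds so the length can be read, then open the jaw and lay the bone flat in the steel tray, not on top of another. When all are done, slide the empty gauge fully shut, lock it with the knob and leave the other things on the worktop alone.

Things in the scene. Friction and masses are not known exactly. Their poses are not given: they have to be found in the camera images.
- gauge_zero (a point): Zero of the length gauge, a fixed white board 300 x 76 mm with its top 16 mm above the worktop: point of that top on the centre line, at the face of the fixed aluminium jaw. x runs along the slide toward the sliding jaw (board from -30 to +270 mm), y across toward the thumb block (robot's side), z up. Fixed jaw: upright plate 12 mm thick, 60 mm wide, 42 mm above the board's top
- carriage (a joint): place of the grey carriage with the sliding jaw along gauge_zero's x = gap between the jaw faces in m: 0 shut, 0.165 fully open. Slides with about 2.5 N of friction and stays where left; with the clamp knob locked a brake holds it against some 15 N. The carriage is 68 mm wide, ends 78 mm behind the jaw's face, 15 mm above the board's top
- jaw_tilt (a joint): lean (rad) of the sliding jaw, a plate 10 mm thick, 60 mm wide, 35 mm above the board's top, on a sprung pivot 8 mm below that top: 0 upright, positive with its top away from the fixed jaw; 3 N m/rad. Pressing a bone with 10 N leans it about 0.06; pushing the jaw itself near its top leans it far more
- jaw_face (a point): point of the sliding jaw's face on the centre line, 10 mm above the board's top (the height of a lying bone's middle); axes as gauge_zero, leaning with the jaw
- thumb_block (a point): centre of the black ribbed thumb block of the carriage, upright, 18 x 18 mm, clear of its surroundings from 29 to 54.5 mm above the worktop (this point: 42 mm), axes as gauge_zero. It stands beside the board on the robot's side, 52 mm from the centre line and 30 mm behind the sliding jaw's face. Pinch it from above to slide the carriage
- knob_grip (a point): centre of the red bar of the clamp knob on top of the carriage, 50 mm behind the sliding jaw's face; the bar is 52 mm long along this frame's x, 12 mm thick, 24 mm high (38 to 62 mm above the worktop; this point 50 mm). It turns about the vertical
- clamp_knob (a joint): angle of the clamp knob in rad, 0 to 1.4, growing clockwise seen from above: 0 free, with the bar along the slide; it begins to brake at about 0.6 and holds fast above 1.1. Below 0.35 the carriage is free. It takes 0.1 to 0.2 N m to turn and stays where it is left
- tray_in (a point): centre of the inner floor of the fixed stainless tray, 3 mm above the worktop; the floor is 146 mm along x by 140 mm along y, walls 3 mm thick, rim 20 mm above the worktop
- ivory_bone_mid (a point): middle of the ivory-white resin bone model, 90 mm long along this frame's x, with a round shaft 12 mm thick and at each end two knuckles side by side, 34 mm wide across y and 20 mm high over all; this point is 10 mm above what the bone lies flat on, on the shaft's axis. 60 g. May be absent
- tan_bone_mid (a point): middle of the tan-brown resin bone model, 110 mm long along this frame's x, with a round shaft 13 mm thick and at each end two knuckles side by side, 34 mm wide across y and 20 mm high over all; this point is 10 mm above what the bone lies flat on, on the shaft's axis. 60 g. May be absent
- grey_bone_mid (a point): middle of the blue-grey resin bone model, 130 mm long along this frame's x, with a round shaft 14 mm thick and at each end two knuckles side by side, 34 mm wide across y and 20 mm high over all; this point is 10 mm above what the bone lies flat on, on the shaft's axis. 60 g. May be absent
- timer: a bystander: white bench timer, origin at its underside; leave it alone
- stain_bottle: a bystander: blue stain bottle, origin at its underside; leave it alone
- stapler: a bystander: blue stapler, origin at its underside; leave it alone
There are look-alikes about, which are no part of the job. What is shaped like the part that bears ivory_bone_mid but pink is not meant.

How it is judged (in metres and radians):
On the way, in this order (a step that is already met when the one before it is completed fails the run):
1. the clamp knob is turned free (value of joint clamp_knob below 0.35 rad), for 0.2 s.
2. the ivory-white bone lies flat and straight on the middle of the board with both jaws touching it, the jaw upright and the hand let go and drawn away (x of ivory_bone_mid in the frame of jaw_face between -0.047 and -0.041 m and x of ivory_bone_mid in the frame of gauge_zero between 0.041 and 0.048 m and y of ivory_bone_mid in the frame of gauge_zero between -0.012 and 0.012 m and z of ivory_bone_mid in the frame of gauge_zero below 0.014 m and angle between the x axis of ivory_bone_mid and the x axis of gauge_zero, either way round below 0.08 rad and angle between the z axis of ivory_bone_mid and the z axis of jaw_face, either way round below 0.05 rad and distance between ivory_bone_mid and the grasp point above 0.12 m), for 0.5 s.
3. the tan-brown bone lies flat and straight on the middle of the board with both jaws touching it, the jaw upright and the hand let go and drawn away (x of tan_bone_mid in the frame of jaw_face between -0.057 and -0.051 m and x of tan_bone_mid in the frame of gauge_zero between 0.051 and 0.058 m and y of tan_bone_mid in the frame of gauge_zero between -0.012 and 0.012 m and z of tan_bone_mid in the frame of gauge_zero below 0.014 m and angle between the x axis of tan_bone_mid and the x axis of gauge_zero, either way round below 0.08 rad and angle between the z axis of tan_bone_mid and the z axis of jaw_face, either way round below 0.05 rad and distance between tan_bone_mid and the grasp point above 0.12 m), for 0.5 s.
4. the blue-grey bone lies flat and straight on the middle of the board with both jaws touching it, the jaw upright and the hand let go and drawn away (x of grey_bone_mid in the frame of jaw_face between -0.067 and -0.061 m and x of grey_bone_mid in the frame of gauge_zero between 0.061 and 0.068 m and y of grey_bone_mid in the frame of gauge_zero between -0.012 and 0.012 m and z of grey_bone_mid in the frame of gauge_zero below 0.014 m and angle between the x axis of grey_bone_mid and the x axis of gauge_zero, either way round below 0.08 rad and angle between the z axis of grey_bone_mid and the z axis of jaw_face, either way round below 0.05 rad and distance between grey_bone_mid and the grasp point above 0.12 m), for 0.5 s.
At the end, for the whole second after the job is handed in: Every bone that is out lies flat in the tray (its middle under 16 mm above the floor, within 65 mm and 62 mm of the centre along x and y), the gauge is shut to less than 4 mm with its jaw upright within 0.04 rad, and the clamp knob is past 1.1 rad (locked) (x of ivory_bone_mid in the frame of tray_in between -0.065 and 0.065 m and y of ivory_bone_mid in the frame of tray_in between -0.062 and 0.062 m and z of each of ivory_bone_mid, tan_bone_mid, grey_bone_mid in the frame of tray_in below 0.016 m and x of tan_bone_mid in the frame of tray_in between -0.065 and 0.065 m and y of tan_bone_mid in the frame of tray_in between -0.062 and 0.062 m and x of grey_bone_mid in the frame of tray_in between -0.065 and 0.065 m and y of grey_bone_mid in the frame of tray_in between -0.062 and 0.062 m and value of joint carriage below 0.004 m and value of joint jaw_tilt between -0.04 and 0.04 rad and value of joint clamp_knob above 1.1 rad); the robot touches nothing.
It fails at once if the sliding jaw is forced so hard that it leans more than 0.1 rad while the robot's fingers touch something ((value of joint jaw_tilt above 0.1 rad or value of joint jaw_tilt below -0.1 rad) and contact force between the fingers and anything else above 0.5 N).
It fails at once if the white bench timer is moved more than 5 cm (distance of timer from where it was at the start of the episode above 0.05 m).
It fails at once if the blue stain bottle is moved more than 5 cm (distance of stain_bottle from where it was at the start of the episode above 0.05 m).
It fails at once if the blue stapler is moved more than 5 cm (distance of stapler from where it was at the start of the episode above 0.05 m).
Of ivory_bone, tan_bone, grey_bone only 2 to 3 are there at a start; the rules pass over those that are not, and their reading is None.
At some moment in a run one of ivory_bone, tan_bone, grey_bone may be knocked a few centimetres aside while the robot is not near it.
Once in a run the grip may slacken for a moment while it holds something.
It also fails if it takes over 210 s, if anything falls off the work surface, if the arm or the gripper's body presses on something with over 40 N, if the wrist force passes 120 N, or if a joint passes its speed limit or range.

## Working session

There is one attempt and no reset: what is moved stays moved. The work goes in short steps, Python scripts to look and compute and a tool call to move; the robot and the scene stay as the last step left them, time stands still between calls to the robot, and variables do not carry over. Pictures are saved under pics/ and viewed, at most 14 in all, crops included, and the job is handed in when it is done.

Besides the shell and the picture viewer there is one more tool, called after "Emit:" as name(argument=value, ...), one argument or row to a line, values as JSON. play_rows: Moves the arm, as the interface text tells. Its arguments: {"type":"object","properties":{"deltas":{"type":"array"}},"required":["deltas"]}

```bash
ls; mkdir -p pics; python3 - <<'E'
from cell import *
import cv2
s=read_state();print(s)
for n in("scene","top"):
    im=get_image(n);cv2.imwrite(f"pics/{n}0.png",im[...,::-1]);print(n,camera_info(n))
E
```

```text
pics
{'clock': 0.0, 'qpos': array([-1.19079303,  0.62930499,  0.03844781,  1.51837254, -0.0270278 ,
        0.99627855, -0.01999836]), 'qd': array([-0.00081164, -0.00049813, -0.00068338,  0.00083587,  0.00040492,
       -0.00039485, -0.00047395]), 'tau': array([ 7.68371192e-04, -5.63412988e+01,  1.22617297e+00, -1.93456596e+01,
        1.08867983e-02,  1.03514155e-02, -3.29712202e-05]), 'eef_pos': array([279.97226713, 585.93016049, 230.41437895]), 'tool_rot': array([-3.13974706e+00,  2.34437780e-06,  2.69577103e+00]), 'force': array([-0.09008808,  1.1127144 , -0.10296894]), 'torque': array([ 0.00397418,  0.05553302, -0.04397272]), 'gripper_force': 0.0, 'width': 85.64511623612906}
scene {'fx': 460.41747522258106, 'fy': 460.41747522258106, 'cx': 321.0696754104457, 'cy': 240.81924130566352, 'T': array([[-9.72722752e-01, -1.76940049e-01,  1.50008891e-01,
         4.36981956e+02],
       [-2.31088354e-01,  6.82787736e-01, -6.93108275e-01,
         6.30310869e+02],
       [ 2.02143806e-02, -7.08867496e-01, -7.05051950e-01,
         7.33266765e+02],
       [ 0.00000000e+00,  0.00000000e+00,  0.00000000e+00,
         1.00000000e+00]])}
top {'fx': 595.1124778893164, 'fy': 595.1124778893164, 'cx': 304.683842436169, 'cy': 234.8096564801268, 'T': array([[-2.22828797e-02, -9.88549794e-01,  1.49240671e-01,
         3.95427723e+02],
       [-9.99749572e-01,  2.23415762e-02, -1.28342314e-03,
        -1.50919026e+01],
       [-2.06554414e-03, -1.49231895e-01, -9.88800068e-01,
         1.26296379e+03],
       [ 0.00000000e+00,  0.00000000e+00,  0.00000000e+00,
         1.00000000e+00]])}
```

View pics/top0.png

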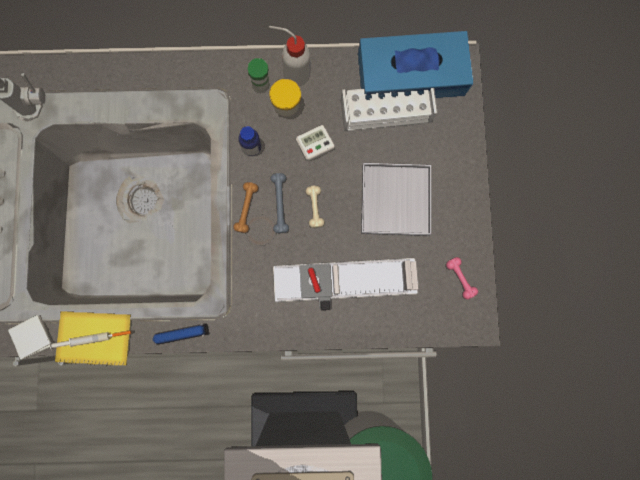

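View pics/scene0.png

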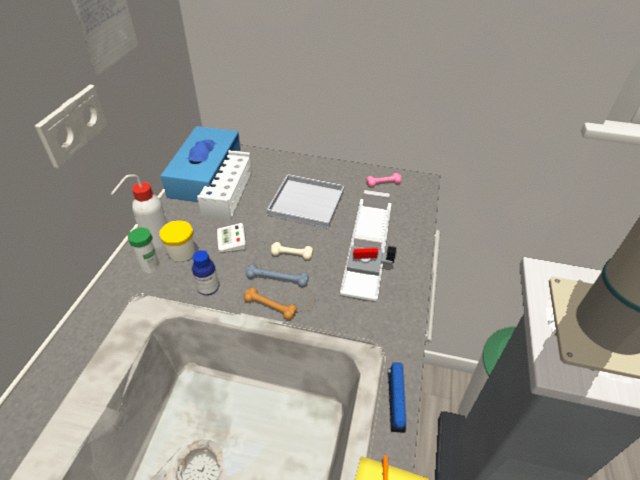

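The top view shows these candidates:
- Ivory bone at (315,206).
- Grey bone at (280,203).
- Tan bone at (246,207).
- Pink look-alike at (461,278), not wanted.
- Stapler (blue bar) at (180,334), not a bone.
- Gauge knob at (314,280), and thumb block at (325,305).
- Tray at (397,199).

The scene view agrees. I'll measure and check a close crop.

```bash
cat > h.py <<'E'
import numpy as np, cv2
from cell import *
from scipy.spatial.transform import Rotation as R
def ray(n,u,v,ci=None):
    c=ci or camera_info(n);T=c["T"]
    x=(u-c["cx"])/c["fx"];y=(v-c["cy"])/c["fy"]
    if n=="wrist":
        r=np.hypot(x,y);k=np.sin(r)/max(r,1e-9);d=np.array([x*k,y*k,np.cos(r)])
    else: d=np.array([x,y,1.])
    return T[:3,3],T[:3,:3]@d
def onz(n,u,v,z,ci=None):
    o,d=ray(n,u,v,ci);return o+d*(z-o[2])/d[2]
def grab(n,name=None):
    ci=camera_info(n);im=get_image(n)[...,::-1].copy()
    if name: cv2.imwrite(f"pics/{name}.png",im)
    return im,ci
RNG={"ivory":((15,40,140),(32,130,255)),"tan":((5,140,60),(16,255,255)),"grey":((95,45,40),(115,140,160)),
 "red":((174,150,80),(180,255,255)),"pink":((165,80,120),(176,200,255))}
def blob(im,name,roi=None,minarea=25):
    hsv=cv2.cvtColor(im,cv2.COLOR_BGR2HSV);m=cv2.inRange(hsv,*[np.array(a) for a in RNG[name]])
    if name=="red": m|=cv2.inRange(hsv,np.array((0,170,80)),np.array((4,255,255)))
    if roi: k=np.zeros_like(m);a,b,c,d=roi;k[b:d,a:c]=1;m*=k
    m=cv2.morphologyEx(m,cv2.MORPH_CLOSE,np.ones((3,3)))
    return [c for c in cv2.findContours(m,0,1)[0] if cv2.contourArea(c)>minarea]
def rect(n,c,z,ci=None):
    P=np.array([onz(n,*p,z,ci)[:2] for p in c[:,0].astype(float)],np.float32)
    (x,y),(w,h),a=cv2.minAreaRect(P)
    if w<h: w,h,a=h,w,a+90
    return np.round([x,y],1),np.round([w,h],1),round(np.deg2rad((a+90)%180-90),3)
E
python3 - <<'E'
from h import *
for n in("top","scene"):
    im=cv2.imread(f"pics/{n}0.png")
    roi=(232,160,335,320) if n=="top" else(150,180,420,330)
    for b in("ivory","tan","grey","red"):
        for c in blob(im,b,roi): print(n,b,rect(n,c,{"red":62}.get(b,10)),cv2.boundingRect(c))
im=cv2.imread("pics/top0.png");a=cv2.resize(im[160:320,232:442],None,fx=3.5,fy=3.5,interpolation=cv2.INTER_CUBIC);cv2.imwrite("pics/crop0.png",a)
E
```

```text
top ivory (array([647.7, -39. ]), array([90.2, 30.6]), np.float64(0.068)) (306, 185, 18, 42)
top tan (array([648.3, 108.4]), array([106.4,  29.4]), np.float64(-0.242)) (234, 183, 24, 49)
top red (array([484.7, -32.9]), array([48.5,  9.6]), np.float64(0.297)) (309, 268, 11, 24)
scene ivory (array([648. , -37.1]), array([92.5, 38.1]), np.float64(0.078)) (271, 242, 42, 17)
scene ivory (array([889.1,  11.6]), array([89.1, 52.4]), np.float64(-0.738)) (160, 238, 31, 23)
scene tan (array([649.4, 111.4]), array([112.3,  34.1]), np.float64(-0.232)) (244, 288, 52, 31)
scene grey (array([ 957.1, -169.6]), array([134.5,  83.1]), np.float64(0.26)) (162, 180, 53, 22)
scene red (array([485. , -18.8]), array([50.7, 26.4]), np.float64(0.337)) (354, 248, 24, 11)
```

View pics/crop0.png

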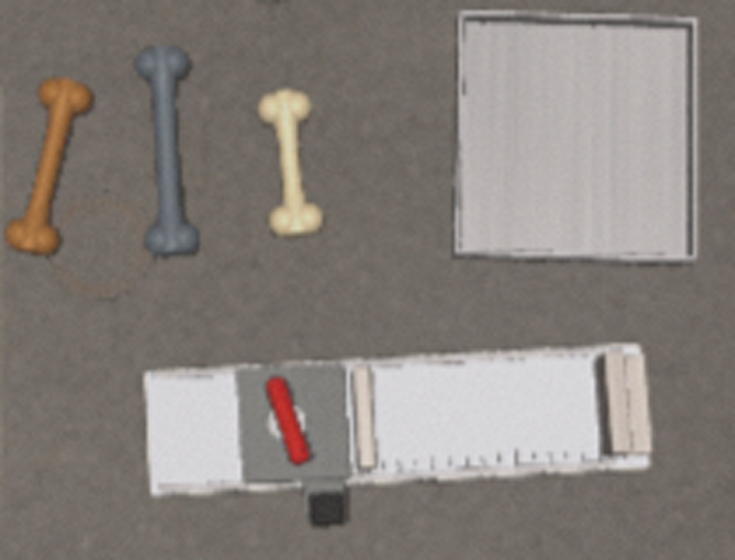

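```bash
python3 - <<'E'
from h import *
im=cv2.imread("pics/top0.png")
hsv=cv2.cvtColor(im,cv2.COLOR_BGR2HSV)
print(hsv[203,280],hsv[195,279],hsv[200,300],hsv[280,326],hsv[306,325])
RNG["grey"]=((95,45,60),(115,140,180))
for c in blob(im,"grey",(262,160,300,245)): print("grey",rect("top",c,10))
C=lambda x,y:(232+(x+.5)/3.5-.5,160+(y+.5)/3.5-.5)
P=[onz("top",*C(*p),16)[:2] for p in((146,371),(640,345),(649,467),(152,495))]
P=np.array(P);print(P.round(1),P.mean(0),[np.linalg.norm(P[i]-P[i-1]).round(1) for i in range(4)])
d=P[0]-P[1]+P[3]-P[2];print("xdir",np.arctan2(d[1],d[0]))
# jaw tops
print("fixed jaw top face",[onz("top",*C(*p),58)[:2].round(1) for p in((608,349),(617,455))],"slid",[onz("top",*C(*p),51)[:2].round(1) for p in((369,367),(376,463))])
print("thumb",[onz("top",*C(*p),54.5)[:2].round(1) for p in((311,490),(345,490),(346,524),(312,524))])
T=np.array([onz("top",*C(*p),20)[:2] for p in((460,12),(696,18),(695,261),(456,256))]);print("tray",T.round(1),T.mean(0))
sc=cv2.imread("pics/scene0.png")
a=cv2.resize(sc[160:320,240:440],None,fx=4,fy=3.75,interpolation=cv2.INTER_CUBIC);cv2.imwrite("pics/crop1.png",a)
E
```

```text
[108  21 119] [104  22 127] [ 19  25 110] [ 30   8 128] [15  8 61]
[[ 519.6   50.6]
 [ 528.6 -246.8]
 [ 455.4 -248.5]
 [ 445.4   48.1]] [487.22621348 -99.14530237] [np.float64(74.2), np.float64(297.5), np.float64(73.2), np.float64(296.8)]
xdir 1.6027555478950875
fixed jaw top face [array([ 522.2, -220.3]), array([ 460.7, -222.5])] slid [array([515.5, -81.5]), array([459.5, -83.8])]
thumb [array([444.7, -45.7]), array([444.2, -65.3]), array([424.7, -65.3]), array([425.2, -45.7])]
tray [[ 736.2 -145.7]
 [ 729.1 -290.5]
 [ 578.3 -281.7]
 [ 584.6 -137.7]] [ 657.06037688 -213.92035146]
```

View pics/crop1.png

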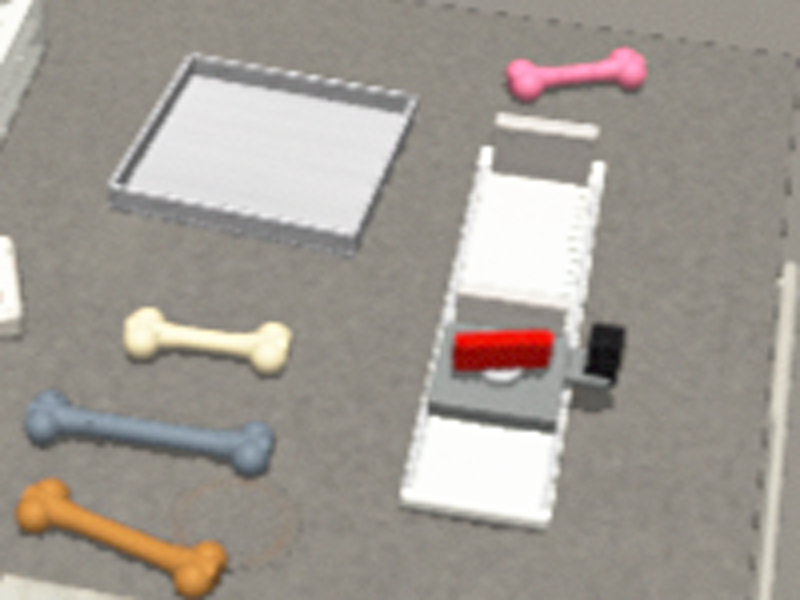

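The scene crop confirms the ivory, blue-grey and tan bones, and shows the red knob across the slide (about 1.3 rad, locked). Next I go above the knob and check with the wrist camera.

```bash
cat >> h.py <<'E'
def plan(*wps):
    """wps: (x,y,z,yaw) -> rows in tool axes of the current pose (tool kept pointing down)"""
    s=read_state();M=R.from_euler("xyz",s["tool_rot"]);print("t",round(s["clock"],2),s["eef_pos"].round(1),s["tool_rot"].round(3),"F",s["force"].round(1),"w",round(float(s["width"]),1))
    for x,y,z,w in wps:
        d=M.inv().apply(np.array([x,y,z])-s["eef_pos"])
        r=(M.inv()*R.from_euler("xyz",[np.pi,0,w])).as_rotvec();print(d.round(1),r.round(3))
Z0=np.array([491.,-219.5]);GA=1.603
def g2w(x,y): return Z0+x*np.array([np.cos(GA),np.sin(GA)])+y*np.array([-np.sin(GA),np.cos(GA)])
E
python3 - <<'E'
from h import *
plan((485,-33,200,.3))
E
```

```text
t 0.1 [280.  586.  230.5] [-3.14   0.     2.696] F [-0.4  0.3  0.2] w 85.5
[-451.8 -470.1   31.3] [-1.000e-03  2.000e-03  2.396e+00]
```

Emit:
play_rows(
  deltas=[-452, -470, 31, 0, 0, 2.396, 0.4, -452, -470, 31, 0, 0, 2.396, 0.4, -452, -470, 31, 0, 0, 2.396, 0.4, -452, -470, 31, 0, 0, 2.396, 0.4, -452, -470, 31, 0, 0, 2.396, 0.4, -452, -470, 31, 0, 0, 2.396, 0.4, -452, -470, 31, 0, 0, 2.396, 0.4, -452, -470, 31, 0, 0, 2.396, 0.4, -452, -470, 31, 0, 0, 2.396, 0.4, -452, -470, 31, 0, 0, 2.396, 0.4],
)

```text
clock: 1.35
eef_pos: [477.0, -7.7, 201.5]
tool_rot: [-3.141, -0.0, 0.815]
force: [1.4, 1.1, 0.5]
width: 34.1
gripper_force: 0.0
```

```bash
python3 - <<'E'
from h import *
plan((485,-33,200,.3))
E
```

```text
t 1.35 [477.   -7.7 201.5] [-3.141 -0.     0.815] F [1.4 1.1 0.5] w 34.1
[-12.9  23.1   1.5] [-0.    -0.     0.515]
```

Emit:
play_rows(
  deltas=[-13, 23, 0, 0, 0, 0.515, 0.4, -13, 23, 0, 0, 0, 0.515, 0.4, -13, 23, 0, 0, 0, 0.515, 0.4, -13, 23, 0, 0, 0, 0.515, 0.4],
)

```text
clock: 1.85
eef_pos: [484.4, -31.2, 201.3]
tool_rot: [3.141, 0.001, 0.307]
force: [-0.0, -0.7, -0.3]
width: 34.4
gripper_force: 0.0
```

```bash
python3 - <<'E'
from h import *
plan((485,-33,200,.3))
im,ci=grab("wrist","w0")
print(ci)
for c in blob(im,"red"): print(rect("wrist",c,62,ci))
E
```

```text
t 1.85 [484.4 -31.2 201.3] [3.141e+00 1.000e-03 3.070e-01] F [-0.  -0.7 -0.3] w 34.4
[0.  1.9 1.3] [0.    0.001 0.007]
{'fx': 371.64829954431775, 'fy': 371.64829954431775, 'cx': 313.40362237797353, 'cy': 242.8166880750275, 'T': array([[ 3.02005241e-01, -9.12155356e-01, -2.77065771e-01,
         5.55858810e+02],
       [-9.53306261e-01, -2.88995166e-01, -8.76867554e-02,
        -8.07377394e+00],
       [-8.67248458e-05,  2.90610394e-01, -9.56841466e-01,
         3.43343867e+02],
       [ 0.00000000e+00,  0.00000000e+00,  0.00000000e+00,
         1.00000000e+00]])}
(array([488.8, -30.1]), array([48.4,  8.8]), np.float64(0.311))
```

View pics/w0.png

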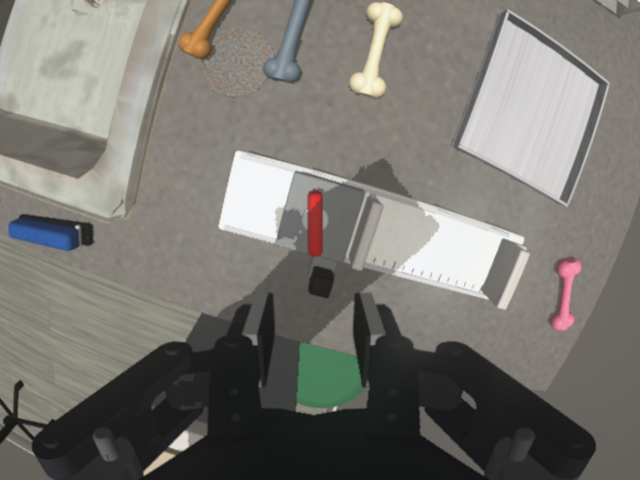

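The wrist view shows the knob at (316,222), the thumb block at (321,281), the board's left corners at (237,151) and (219,229), the fixed jaw at (510,275), and the tray and all bones clear.

```bash
python3 - <<'E'
from h import *
im=cv2.imread("pics/w0.png");ci=camera_info("wrist")
w=lambda u,v,z:onz("wrist",u,v,z,ci)[:2].round(1)
print("left corners",w(237,151,16),w(219,229,16),"right top",w(524,237,16))
print("slid jaw top face edge",w(382,200,51),w(362,269,51),"fixed top inner",w(519,247,58),w(497,305,58))
print("thumb top",w(324,272,54.5))
RNG["grey"]=((95,55,40),(115,255,255))
for b in("ivory","tan"): 
    for c in blob(im,b): print(b,rect("wrist",c,10,ci))
print("tray corners rim",[w(*p,20) for p in((508,11),(607,84),(567,205),(459,146))])
print("gauge model: board left corners",g2w(270,-38),g2w(270,38),"right top",g2w(-30,-38))
plan((487,-31.5,110,.3),(487,-31.5,40,.3))
E
```

```text
left corners [521.6  52.3] [447.3  49.9] right top [ 532.8 -242.4]
slid jaw top face edge [522.5 -76.5] [461.7 -81. ] fixed top inner [ 525.7 -211.5] [ 467.5 -216.4]
thumb top [450.7 -50.6]
ivory (array([65.6, 80.9]), array([91.9, 14.5]), np.float64(-0.494))
ivory (array([434.6, 145. ]), array([23.5,  3.9]), np.float64(-0.436))
ivory (array([649.9, -36.4]), array([91.9, 34.1]), np.float64(0.083))
tan (array([625.9, 121.3]), array([60.3, 32.9]), np.float64(-0.032))
tray corners rim [array([ 737.6, -143.9]), array([ 728.3, -284.4]), array([ 582.5, -278.5]), array([ 589.6, -135.4])]
gauge model: board left corners [520.2868083   51.58353484] [444.3262138   49.13647869] right top [ 529.94624046 -248.26091712]
t 1.9 [484.4 -31.1 201.4] [3.142e+00 1.000e-03 3.090e-01] F [ 0.3  0.1 -0.2] w 34.1
[ 2.4  1.2 91.4] [0.    0.001 0.009]
[  2.4   1.2 161.4] [0.    0.001 0.009]
```

Emit:
play_rows(
  deltas=[2.4, 1.2, 60, 0, 0, 0.009, 0.4, 2.4, 1.2, 110, 0, 0, 0.009, 0.4, 2.4, 1.2, 150, 0, 0, 0.009, 0.4, 2.4, 1.2, 161, 0, 0, 0.009, 0.4, 2.4, 1.2, 161, 0, 0, 0.009, 0.4, 2.4, 1.2, 161, 0, 0, 0.009, 0, 2.4, 1.2, 161, 0, 0, 0.009, 0, 2.4, 1.2, 161, 0, 0, 0.009, 0, 2.4, 1.2, 161, 0, 0, 0.009, 0, 2.4, 1.2, 161, 0, 0, 0.009, 0],
)

```text
clock: 3.15
eef_pos: [488.3, -31.3, 42.2]
tool_rot: [3.141, -0.003, 0.298]
force: [0.2, 0.7, 8.0]
width: 10.9
gripper_force: 60.9
```

Emit:
play_rows(
  deltas=[0, 0, 0, 0, 0, -0.16, 0, 0, 0, 0, 0, 0, -0.32, 0, 0, 0, 0, 0, 0, -0.48, 0, 0, 0, 0, 0, 0, -0.64, 0, 0, 0, 0, 0, 0, -0.8, 0, 0, 0, 0, 0, 0, -0.96, 0, 0, 0, 0, 0, 0, -1.12, 0, 0, 0, 0, 0, 0, -1.25, 0, 0, 0, 0, 0, 0, -1.25, 0, 0, 0, 0, 0, 0, -1.25, 0],
)

```text
clock: 4.4
eef_pos: [486.7, -31.0, 42.0]
tool_rot: [-3.141, -0.001, 1.548]
force: [-3.3, 1.8, 8.9]
width: 10.6
gripper_force: 61.1
```

Emit:
play_rows(
  deltas=[0, 0, 0, 0, 0, 0, 0.4, 0, 0, 0, 0, 0, 0, 0.4, 0, 0, 0, 0, 0, 0, 0.4, 0, 0, -60, 0, 0, 0, 0.4, 0, 0, -110, 0, 0, 0, 0.4, 0, 0, -160, 0, 0, 0, 0.4, 0, 0, -160, 0, 0, 0, 0.4],
)

```text
clock: 5.28
eef_pos: [489.9, -32.0, 204.1]
tool_rot: [3.134, -0.0, 1.547]
force: [-0.1, 0.3, -0.9]
width: 34.4
gripper_force: 0.0
```

```bash
sed -i 's/Z0=np.array(.*/Z0=np.array([492.,-218.]);GA=1.603/' h.py; python3 - <<'E'
from h import *
im,ci=grab("wrist","w1")
for b in("red","ivory"): 
  for c in blob(im,b): print(b,rect("wrist",c,{"red":62}.get(b,10),ci),cv2.boundingRect(c))
plan((649,-37.5,100,.077),(649,-37.5,4,.077))
E
```

```text
red (array([487.3, -30.7]), array([47.4,  8.9]), np.float64(1.544)) (302, 198, 12, 59)
ivory (array([ 97.6, -80. ]), array([49.7, 16.2]), np.float64(1.195)) (0, 247, 9, 35)
ivory (array([649.9, -36.8]), array([93.4, 34.4]), np.float64(0.077)) (429, 198, 84, 40)
ivory (array([614. ,  59.8]), array([24.4,  5.6]), np.float64(0.697)) (431, 107, 20, 16)
ivory (array([477.6, 141.9]), array([110.5,   9.7]), np.float64(-0.108)) (232, 21, 123, 11)
t 5.33 [488.3 -31.7 202.1] [ 3.138 -0.     1.547] F [-0.6  0.2 -0.4] w 33.9
[ -2.  160.4 102.7] [ 0.003 -0.003  1.47 ]
[ -2.  160.  198.7] [ 0.003 -0.003  1.47 ]
```

Emit:
play_rows(
  deltas=[-2, 160, 50, 0, 0, 1.47, 0.4, -2, 160, 100, 0, 0, 1.47, 0.4, -2, 160, 100, 0, 0, 1.47, 0.4, -2, 160, 100, 0, 0, 1.47, 0.4, -2, 160, 100, 0, 0, 1.47, 0.4, -2, 160, 100, 0, 0, 1.47, 0.4, -2, 160, 100, 0, 0, 1.47, 0.4, -2, 160, 100, 0, 0, 1.47, 0.4, -2, 160, 100, 0, 0, 1.47, 0.4, -2, 160, 100, 0, 0, 1.47, 0.4],
)

```text
clock: 6.58
eef_pos: [646.5, -37.6, 99.5]
tool_rot: [-3.142, 0.002, 0.079]
force: [-0.1, 0.7, -0.3]
width: 34.0
gripper_force: 0.0
```

```bash
python3 - <<'E'
from h import *
im,ci=grab("wrist")
for b in("ivory",): 
  for c in blob(im,b): print(b,rect("wrist",c,10,ci),cv2.boundingRect(c))
im,ci=grab("scene")
for c in blob(im,"ivory",(150,180,420,330)): print(b,rect("scene",c,10,ci),cv2.boundingRect(c))
plan((649,-37.5,4,.077))
E
```

```text
ivory (array([582.1,  88. ]), array([14.1,  4.3]), np.float64(1.206)) (136, 311, 17, 11)
ivory (array([554.2, 136.3]), array([94.8,  7.2]), np.float64(0.01)) (84, 286, 23, 97)
ivory (array([624.5,  95.3]), array([15.9,  4.5]), np.float64(-0.775)) (124, 258, 14, 14)
ivory (array([646.6, -37.2]), array([92.3, 32.9]), np.float64(0.079)) (288, 179, 53, 134)
ivory (array([696.6, 212.1]), array([22.3,  5.5]), np.float64(1.063)) (2, 156, 16, 16)
ivory (array([692.5, 137.5]), array([164.8,   4.3]), np.float64(0.003)) (74, 56, 14, 221)
ivory (array([648.3, -36.9]), array([91.8, 37.7]), np.float64(0.078)) (271, 242, 42, 17)
ivory (array([891.5,  25.3]), array([69.4, 63. ]), np.float64(0.304)) (161, 239, 31, 22)
t 6.67 [646.9 -37.7 100.2] [-3.141e+00  1.000e-03  7.800e-02] F [-0.8  0.5 -0.5] w 34.3
[ 2.2  0.  96.2] [-0.     0.001  0.001]
```

Emit:
play_rows(
  deltas=[0.5, 0, 50, 0, 0, 0, 0.4, 0.5, 0, 85, 0, 0, 0, 0.4, 0.5, 0, 97, 0, 0, 0, 0.4, 0.5, 0, 97, 0, 0, 0, 0.4, 0.5, 0, 97, 0, 0, 0, 0, 0.5, 0, 97, 0, 0, 0, 0, 0.5, 0, 97, 0, 0, 0, 0, 0.5, 0, 97, 0, 0, 0, 0, 0.5, 0, 97, 0, 0, 0, 0, 0.5, 0, 97, 0, 0, 0, 0],
)

```text
clock: 7.92
eef_pos: [649.0, -37.9, 5.3]
tool_rot: [3.141, -0.003, 0.077]
force: [-0.4, 0.4, 6.7]
width: 9.3
gripper_force: 58.9
```

Emit:
play_rows(
  deltas=[0, 0, -40, 0, 0, 0, 0, 0, 0, -90, 0, 0, 0, 0, 0, 0, -120, 0, 0, 0, 0, 0, 0, -120, 0, 0, 0, 0],
)

```text
clock: 8.43
eef_pos: [649.5, -37.8, 126.6]
tool_rot: [3.141, -0.005, 0.077]
force: [0.0, 0.2, -0.9]
width: 9.1
gripper_force: 58.7
```

```bash
python3 - <<'E'
from h import *
im,ci=grab("wrist","w2")
for c in blob(im,"ivory"): print(rect("wrist",c,130,ci),cv2.boundingRect(c))
x,y=g2w(50,0);plan((x,y,120,GA),(x,y,20,GA))
E
```

```text
(array([670.8,  17.5]), array([9.1, 2. ]), np.float64(0.82)) (178, 252, 17, 18)
(array([644.9, -37. ]), array([96.1, 33.4]), np.float64(0.076)) (270, 216, 86, 195)
(array([708.7, 106.3]), array([11.1,  2.7]), np.float64(1.052)) (14, 159, 14, 14)
(array([674.4,  58.2]), array([153.7,   4.9]), np.float64(0.004)) (94, 66, 28, 319)
t 8.47 [648.1 -37.2 124.6] [-3.141e+00 -2.000e-03  7.700e-02] F [ 0.5  0.5 -2. ] w 9.1
[-167.4  118.3    4.3] [ 1.000e-03 -2.000e-03 -1.526e+00]
[-167.6  118.3  104.3] [ 1.000e-03 -2.000e-03 -1.526e+00]
```

View pics/w2.png

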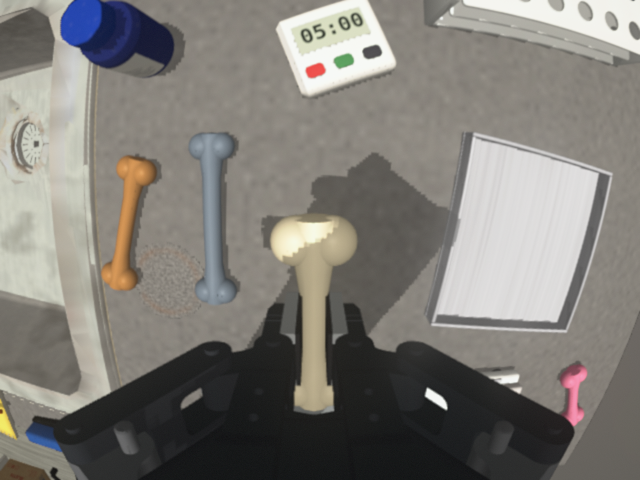

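The ivory bone is held at mid-shaft: near knuckles at (315,240), far end at (313,405). I'll carry it to the board.

Emit:
play_rows(
  deltas=[-167.5, 118.3, 4, 0, 0, -1.526, 0, -167.5, 118.3, 4, 0, 0, -1.526, 0, -167.5, 118.3, 4, 0, 0, -1.526, 0, -167.5, 118.3, 4, 0, 0, -1.526, 0, -167.5, 118.3, 4, 0, 0, -1.526, 0, -167.5, 118.3, 4, 0, 0, -1.526, 0, -167.5, 118.3, 4, 0, 0, -1.526, 0, -167.5, 118.3, 4, 0, 0, -1.526, 0, -167.5, 118.3, 4, 0, 0, -1.526, 0, -167.5, 118.3, 4, 0, 0, -1.526, 0],
)

```text
clock: 9.72
eef_pos: [489.2, -168.1, 119.0]
tool_rot: [-3.14, -0.001, 1.6]
force: [-0.3, 0.8, -0.9]
width: 9.6
gripper_force: 58.6
```

```bash
python3 - <<'E'
from h import *
im,ci=grab("wrist")
for c in blob(im,"ivory"):
  r=cv2.boundingRect(c)
  if r[2]*r[3]>5000: print(rect("wrist",c,130,ci),r)
x,y=g2w(50,0);plan((x,y,50,GA),(x,y,22,GA))
E
```

```text
(array([ 490. , -168.4]), array([91.4, 31.9]), np.float64(-1.542)) (270, 215, 87, 196)
t 9.78 [ 489.3 -168.1  119.1] [-3.14 -0.    1.6 ] F [0.1 0.7 0.1] w 9.2
[ 0.   1.1 69.1] [-0.001 -0.    -0.003]
[ 0.   1.2 97.1] [-0.001 -0.    -0.003]
```

Emit:
play_rows(
  deltas=[0, 1, 45, 0, 0, -0.003, 0, 0, 1, 75, 0, 0, -0.003, 0, 0, 1, 90, 0, 0, -0.003, 0, 0, 1, 97, 0, 0, -0.003, 0, 0, 1, 97, 0, 0, -0.003, 0, 0, 1, 97, 0, 0, -0.003, 0],
)

```text
clock: 10.52
eef_pos: [491.4, -168.5, 23.5]
tool_rot: [3.14, 0.001, 1.606]
force: [-0.4, 0.2, -1.1]
width: 9.2
gripper_force: 58.7
```

Emit:
play_rows(
  deltas=[0, 0, 0, 0, 0, 0, 0.3, 0, 0, 0, 0, 0, 0, 0.3, 0, 0, 0, 0, 0, 0, 0.3, 0, 0, 0, 0, 0, 0, 0.3, 0, 0, -60, 0, 0, 0, 0.3, 0, 0, -110, 0, 0, 0, 0.3, 0, 0, -130, 0, 0, 0, 0.3, 0, 0, -130, 0, 0, 0, 0.3, 0, 0, -130, 0, 0, 0, 0.3],
)

```text
clock: 11.65
eef_pos: [490.1, -167.9, 151.8]
tool_rot: [-3.14, -0.001, 1.606]
force: [0.3, 0.4, 0.7]
width: 25.6
gripper_force: 0.0
```

```bash
python3 - <<'E'
from h import *
im,ci=grab("wrist","w3")
for c in blob(im,"ivory"):
  r=cv2.boundingRect(c)
  if r[2]*r[3]>1500: print(rect("wrist",c,26,ci),r)
t=cv2.imread("pics/w0.png")
x,y=g2w(165,52);plan((x,y,120,GA-np.pi/2),(x,y,31,GA-np.pi/2))
E
```

```text
(array([ 492.2, -170.9]), array([91.2, 32.8]), np.float64(-1.535)) (293, 178, 45, 117)
t 11.7 [ 489.9 -167.9  151.5] [-3.139e+00 -1.000e-03  1.606e+00] F [-0.9 -0.5 -0. ] w 25.7
[115.  -51.1  31.7] [-2.000e-03  1.000e-03  1.574e+00]
[114.9 -50.9 120.7] [-2.000e-03  1.000e-03  1.574e+00]
```

View pics/w3.png

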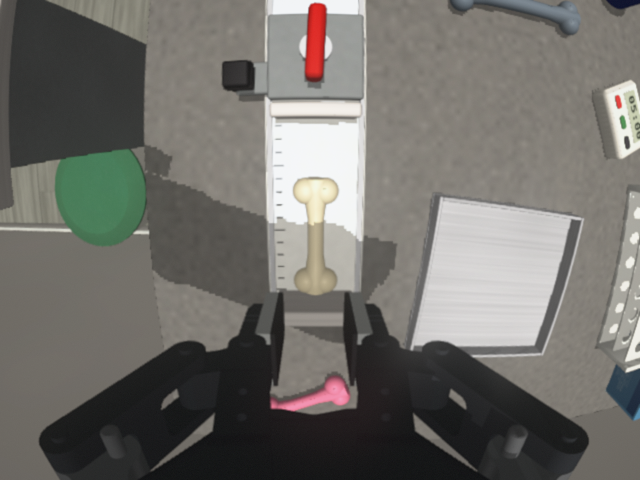

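The ivory bone lies straight on the centre line, knuckles at (315,190) and (316,280). The sliding jaw is at (316,108) and the thumb block at (238,75).

```bash
python3 - <<'E'
from h import *
im=cv2.imread("pics/w3.png");ci=camera_info("wrist")
hsv=cv2.cvtColor(im,cv2.COLOR_BGR2HSV)
m=cv2.inRange(hsv,(0,0,0),(180,255,70));m[:50]=0;m[105:]=0;m[:,:205]=0;m[:,268:]=0
for c in cv2.findContours(m,0,1)[0]:
  if cv2.contourArea(c)>200: print(cv2.boundingRect(c),rect("wrist",c,54.5,ci))
for u,v in((316,118),(316,100)): print("jaw",onz("wrist",u,v,51,ci))
for gap in(134,136): print(g2w(gap+30,52))
E
```

```text
(222, 60, 33, 32) (array([438.5, -55.7]), array([21. , 20.6]), np.float64(0.037))
jaw [489.36442687 -83.01445017  51.        ]
jaw [488.9523896  -71.21330178  51.        ]
[434.74647208 -55.7593345 ]
[434.68207586 -53.76037149]
```

Emit:
play_rows(
  deltas=[114.4, -50.6, 30, 0, 0, 1.574, 0.4, 114.4, -50.6, 30, 0, 0, 1.574, 0.4, 114.4, -50.6, 30, 0, 0, 1.574, 0.4, 114.4, -50.6, 30, 0, 0, 1.574, 0.4, 114.4, -50.6, 30, 0, 0, 1.574, 0.4, 114.4, -50.6, 30, 0, 0, 1.574, 0.4, 114.4, -50.6, 30, 0, 0, 1.574, 0.4, 114.4, -50.6, 30, 0, 0, 1.574, 0.4, 114.4, -50.6, 30, 0, 0, 1.574, 0.4, 114.4, -50.6, 30, 0, 0, 1.574, 0.4],
)

```text
clock: 12.95
eef_pos: [435.4, -55.8, 121.6]
tool_rot: [3.141, 0.002, 0.033]
force: [-0.1, -0.1, -0.0]
width: 34.2
gripper_force: 0.0
```

```bash
python3 - <<'E'
from h import *
plan((435.3,-55.3,32,.032),(*(np.array([435.3,-55.3])-30*np.array([np.cos(GA),np.sin(GA)])),32,.032))
E
```

```text
t 12.95 [435.4 -55.8 121.6] [3.141e+00 2.000e-03 3.300e-02] F [-0.1 -0.1 -0. ] w 34.2
[ 0.1 -0.5 89.6] [0.001 0.002 0.001]
[ 0.1 29.5 89.7] [0.001 0.002 0.001]
```

Emit:
play_rows(
  deltas=[0, -0.5, 45, 0, 0, 0, 0.4, 0, -0.5, 80, 0, 0, 0, 0.4, 0, -0.5, 89.5, 0, 0, 0, 0.4, 0, -0.5, 89.5, 0, 0, 0, 0.4, 0, -0.5, 89.5, 0, 0, 0, 0, 0, -0.5, 89.5, 0, 0, 0, 0, 0, -0.5, 89.5, 0, 0, 0, 0, 0, -0.5, 89.5, 0, 0, 0, 0, 0, -0.5, 89.5, 0, 0, 0, 0],
)

```text
clock: 14.08
eef_pos: [436.7, -55.3, 34.0]
tool_rot: [3.141, -0.002, 0.032]
force: [-0.6, 0.1, 6.6]
width: 17.0
gripper_force: 40.3
```

Emit:
play_rows(
  deltas=[0, 4, 0, 0, 0, 0, 0, 0, 9, 0, 0, 0, 0, 0, 0, 14, 0, 0, 0, 0, 0, 0, 19, 0, 0, 0, 0, 0, 0, 24, 0, 0, 0, 0, 0, 0, 29, 0, 0, 0, 0, 0, 0, 33, 0, 0, 0, 0, 0, 0, 36, 0, 0, 0, 0, 0, 0, 36, 0, 0, 0, 0],
)

```text
schema error: expected a multiple of 7 numbers
```

```bash
python3 - <<'E'
from h import *
plan((435.3,-55.3,32,.032))
im,ci=grab("wrist","w4")
cv2.imwrite("pics/w4c.png",cv2.resize(im[150:420,300:560],None,fx=2,fy=2))
E
```

```text
t 14.07 [436.7 -55.3  34. ] [ 3.141e+00 -2.000e-03  3.200e-02] F [-0.6  0.1  6.6] w 17.0
[-1.4 -0.1  2. ] [ 0.    -0.002  0.   ]
```

View pics/w4.png

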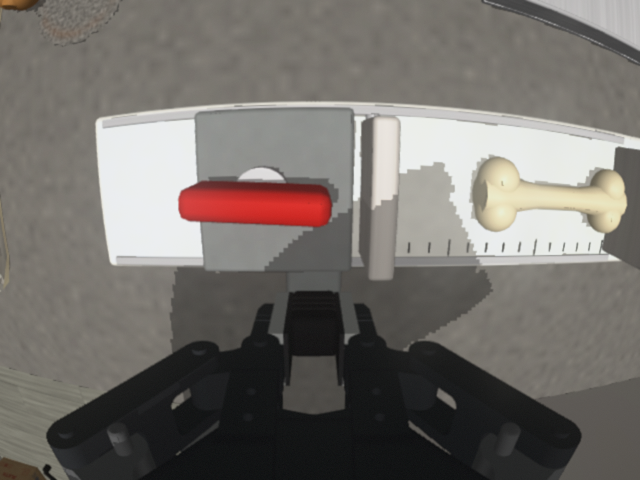

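The block is pinched at (315,325), and the bone at (550,195) lies near the fixed jaw. The slide call was refused (wrong count), so I resend it.

Emit:
play_rows(
  deltas=[0, 4, 0, 0, 0, 0, 0, 0, 9, 0, 0, 0, 0, 0, 0, 14, 0, 0, 0, 0, 0, 0, 19, 0, 0, 0, 0, 0, 0, 24, 0, 0, 0, 0, 0, 0, 29, 0, 0, 0, 0, 0, 0, 33, 0, 0, 0, 0, 0, 0, 36, 0, 0, 0, 0, 0, 0, 36, 0, 0, 0, 0, 0, 0, 36, 0, 0, 0, 0, 0],
)

```text
clock: 15.38
eef_pos: [437.9, -90.7, 34.1]
tool_rot: [-3.141, -0.002, 0.032]
force: [-0.6, 1.1, 7.1]
width: 16.5
gripper_force: 61.9
```

```bash
python3 - <<'E'
from h import *
plan((435.3,-55.3,32,.032))
im,ci=grab("wrist","w5")
for c in blob(im,"ivory"):
  r=cv2.boundingRect(c)
  if r[2]*r[3]>1500: print(rect("wrist",c,26,ci),r)
hsv=cv2.cvtColor(im,cv2.COLOR_BGR2HSV)
E
```

```text
t 15.38 [437.9 -90.7  34.1] [-3.141e+00 -2.000e-03  3.200e-02] F [-0.6  1.1  7.1] w 16.5
[ -1.4 -35.5   2.1] [-0.001 -0.002  0.   ]
(array([ 492.5, -172.9]), array([95.4, 33.4]), np.float64(-1.535)) (403, 152, 178, 80)
```

View pics/w5.png

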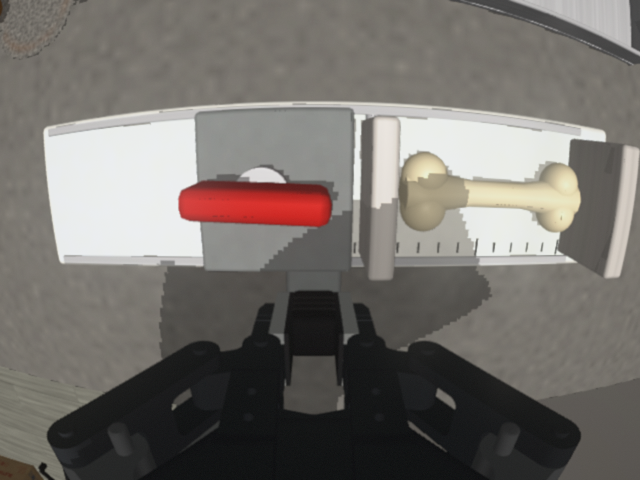

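Emit:
play_rows(
  deltas=[0, 2, 0, 0, 0, 0, 0, 0, 4, 0, 0, 0, 0, 0, 0, 6, 0, 0, 0, 0, 0, 0, 6, 0, 0, 0, 0, 0],
)

```text
clock: 15.92
eef_pos: [438.1, -96.5, 34.1]
tool_rot: [-3.141, -0.002, 0.033]
force: [-0.9, 1.9, 8.1]
width: 16.5
gripper_force: 61.9
```

Emit:
play_rows(
  deltas=[0, 0.5, 0, 0, 0, 0, 0, 0, 1, 0, 0, 0, 0, 0, 0, 1, 0, 0, 0, 0, 0],
)

```text
clock: 16.3
eef_pos: [438.1, -97.2, 34.1]
tool_rot: [-3.14, -0.002, 0.033]
force: [-0.3, 2.8, 7.7]
width: 16.3
gripper_force: 61.9
```

```bash
python3 - <<'E'
from h import *
plan((435.3,-55.3,32,.032))
im,ci=grab("wrist","w6")
for c in blob(im,"ivory"):
  r=cv2.boundingRect(c)
  if r[2]*r[3]>1500: print(rect("wrist",c,26,ci),r)
E
```

```text
t 16.3 [438.1 -97.2  34.1] [-3.14e+00 -2.00e-03  3.30e-02] F [-0.3  2.8  7.7] w 16.3
[ -1.5 -42.    2.2] [-0.001 -0.002  0.001]
(array([ 492.5, -175.1]), array([90.9, 33.2]), np.float64(-1.535)) (398, 152, 174, 80)
```

Emit:
play_rows(
  deltas=[0, 0.5, 0, 0, 0, 0, 0, 0, 1, 0, 0, 0, 0, 0, 0, 1, 0, 0, 0, 0, 0],
)

```text
clock: 16.73
eef_pos: [438.2, -98.0, 34.1]
tool_rot: [-3.14, -0.002, 0.033]
force: [-0.8, 3.1, 9.2]
width: 16.6
gripper_force: 61.9
```

Emit:
play_rows(
  deltas=[0, 0.5, 0, 0, 0, 0, 0, 0, 1, 0, 0, 0, 0, 0, 0, 1, 0, 0, 0, 0, 0],
)

```text
clock: 17.1
eef_pos: [438.2, -99.0, 34.1]
tool_rot: [-3.14, -0.002, 0.033]
force: [-0.9, 3.1, 7.6]
width: 16.6
gripper_force: 61.9
```

```bash
python3 - <<'E'
from h import *
plan((435.3,-55.3,32,.032))
im,ci=grab("wrist","w7")
for c in blob(im,"ivory"):
  r=cv2.boundingRect(c)
  if r[2]*r[3]>1500: print(rect("wrist",c,26,ci),r)
E
```

```text
t 17.1 [438.2 -99.   34.1] [-3.14e+00 -2.00e-03  3.30e-02] F [-0.9  3.1  7.6] w 16.6
[ -1.4 -43.8   2.2] [-0.002 -0.002  0.001]
(array([ 492.6, -176.8]), array([90.9, 33.2]), np.float64(-1.535)) (397, 152, 175, 80)
```

View pics/w7.png

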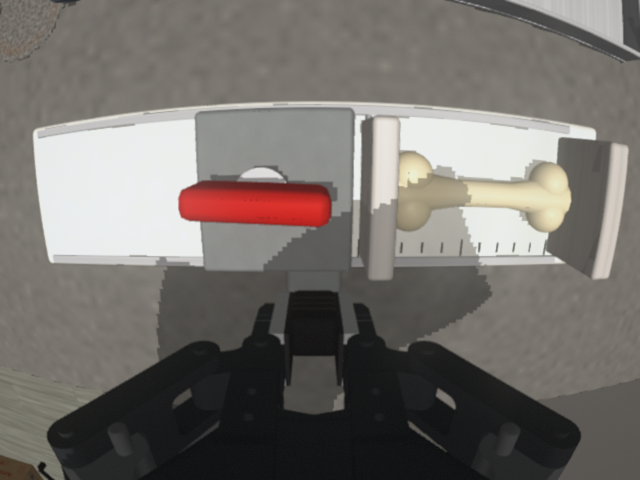

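The bone is now pushed by the jaw at (398,190), and its far end at (570,195) is almost at the fixed jaw.

Emit:
play_rows(
  deltas=[0, 0.4, 0, 0, 0, 0, 0, 0, 0.8, 0, 0, 0, 0, 0, 0, 0.8, 0, 0, 0, 0, 0],
)

```text
clock: 17.52
eef_pos: [438.2, -99.7, 34.1]
tool_rot: [-3.14, -0.002, 0.033]
force: [0.2, 3.1, 8.3]
width: 16.3
gripper_force: 61.9
```

Emit:
play_rows(
  deltas=[0, 0.4, 0, 0, 0, 0, 0, 0, 0.7, 0, 0, 0, 0, 0, 0, 0.7, 0, 0, 0, 0, 0],
)

```text
clock: 17.9
eef_pos: [438.2, -99.9, 34.1]
tool_rot: [-3.139, -0.001, 0.033]
force: [-1.4, 4.4, 8.6]
width: 16.2
gripper_force: 62.0
```

```bash
python3 - <<'E'
from h import *
plan((435.3,-55.3,32,.032))
im,ci=grab("wrist","w8")
for c in blob(im,"ivory"):
  r=cv2.boundingRect(c)
  if r[2]*r[3]>1500: print(rect("wrist",c,26,ci),r)
E
```

```text
t 17.9 [438.2 -99.9  34.1] [-3.139e+00 -1.000e-03  3.300e-02] F [-1.4  4.4  8.6] w 16.2
[ -1.4 -44.7   2.2] [-0.003 -0.001  0.001]
(array([ 492.7, -177.2]), array([90.8, 33.3]), np.float64(-1.549)) (397, 152, 174, 81)
```

Emit:
play_rows(
  deltas=[0, 0, 0, 0, 0, 0, 0.4, 0, 0, 0, 0, 0, 0, 0.4, 0, 0, 0, 0, 0, 0, 0.4, 0, 0, 0, 0, 0, 0, 0.4, 0, 0, -60, 0, 0, 0, 0.4, 0, 0, -120, 0, 0, 0, 0.4, 0, 0, -170, 0, 0, 0, 0.4, 0, 0, -190, 0, 0, 0, 0.4, 0, 0, -190, 0, 0, 0, 0.4, 0, 0, -190, 0, 0, 0, 0.4],
)

```text
clock: 19.2
eef_pos: [437.0, -101.3, 222.3]
tool_rot: [-3.141, 0.002, 0.032]
force: [-0.1, -0.1, -0.5]
width: 34.4
gripper_force: 0.0
```

Emit:
play_rows(
  deltas=[0, 0, 0, 0, 0, 0, 0.4, 0, 0, 0, 0, 0, 0, 0.4, 0, 0, 0, 0, 0, 0, 0.4, 0, 0, 0, 0, 0, 0, 0.4, 0, 0, 0, 0, 0, 0, 0.4, 0, 0, 0, 0, 0, 0, 0.4, 0, 0, 0, 0, 0, 0, 0.4, 0, 0, 0, 0, 0, 0, 0.4, 0, 0, 0, 0, 0, 0, 0.4, 0, 0, 0, 0, 0, 0, 0.4],
)

```text
clock: 20.45
eef_pos: [437.6, -101.7, 223.1]
tool_rot: [-3.142, 0.0, 0.032]
force: [0.4, 0.4, -0.5]
width: 34.1
gripper_force: 0.0
```

```bash
python3 - <<'E'
from h import *
im,ci=grab("wrist","w9")
def thumb(im,ci,roi):
    m=cv2.inRange(cv2.cvtColor(im,cv2.COLOR_BGR2HSV),(0,0,0),(180,255,70));k=np.zeros_like(m);a,b,c,d=roi;k[b:d,a:c]=1
    for c in cv2.findContours(m*k,0,1)[0]:
        if cv2.contourArea(c)>100: print("thumb",cv2.boundingRect(c),rect("wrist",c,54.5,ci))
for c in blob(im,"ivory"):
  r=cv2.boundingRect(c)
  if r[2]*r[3]>1500: print(rect("wrist",c,26,ci),r)
thumb(im,ci,(280,200,360,300))
cv2.imwrite("pics/w9c.png",cv2.resize(im[130:310,200:540],None,fx=2.3,fy=2.3))
plan((437,-100,32,.032))
E
```

```text
(array([ 492.6, -173.8]), array([90. , 32.3]), np.float64(-1.529)) (346, 141, 95, 37)
thumb (280, 293, 36, 7) (array([366.8, -88.3]), array([32.4,  6.2]), np.float64(-1.535))
thumb (301, 206, 22, 25) (array([440.5, -99.1]), array([21.2, 18. ]), np.float64(0.031))
t 20.5 [ 437.6 -101.7  223.1] [-3.142  0.     0.032] F [-0.2  0.6  0.3] w 34.0
[ -0.6  -1.7 191.1] [-0.  0. -0.]
```

View pics/w9c.png

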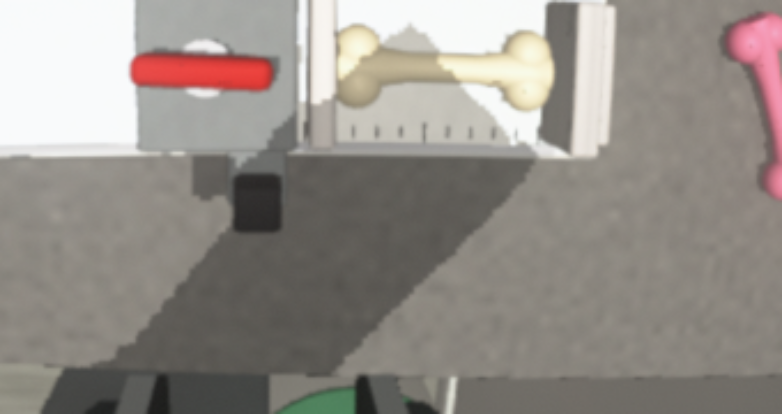

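The ivory bone is snug between both jaws and straight. Now I open the jaw.

Emit:
play_rows(
  deltas=[0, 0, 0, 0, 0, 0, 0.4, 0, 0, 0, 0, 0, 0, 0.4, 0, 0, 0, 0, 0, 0, 0.4, 0, -1.5, 60, 0, 0, 0, 0.4, 0, -1.5, 120, 0, 0, 0, 0.4, 0, -1.5, 170, 0, 0, 0, 0.4, 0, -1.5, 191, 0, 0, 0, 0.4, 0, -1.5, 191, 0, 0, 0, 0.4, 0, -1.5, 191, 0, 0, 0, 0, 0, -1.5, 191, 0, 0, 0, 0],
)

```text
clock: 21.75
eef_pos: [438.0, -100.0, 33.0]
tool_rot: [3.141, -0.001, 0.032]
force: [-1.1, 0.0, -0.8]
width: 16.8
gripper_force: 59.4
```

Emit:
play_rows(
  deltas=[0, 0, 0, 0, 0, 0, 0, 0, 0, 0, 0, 0, 0, 0, 0, 0, 0, 0, 0, 0, 0, 0, -8, 0, 0, 0, 0, 0, 0, -18, 0, 0, 0, 0, 0, 0, -28, 0, 0, 0, 0, 0, 0, -38, 0, 0, 0, 0, 0, 0, -48, 0, 0, 0, 0, 0, 0, -57, 0, 0, 0, 0, 0, 0, -65, 0, 0, 0, 0, 0],
)

```text
clock: 23.0
eef_pos: [435.8, -36.0, 32.9]
tool_rot: [3.14, -0.002, 0.031]
force: [-1.8, -3.3, 7.9]
width: 16.9
gripper_force: 60.7
```

Emit:
play_rows(
  deltas=[0, 0, 0, 0, 0, 0, 0, 0, 0, 0, 0, 0, 0, 0.4, 0, 0, 0, 0, 0, 0, 0.4, 0, 0, 0, 0, 0, 0, 0.4, 0, 0, -60, 0, 0, 0, 0.4, 0, 0, -100, 0, 0, 0, 0.4, 0, 0, -100, 0, 0, 0, 0.4],
)

```text
clock: 23.88
eef_pos: [437.2, -35.4, 134.2]
tool_rot: [3.141, -0.005, 0.032]
force: [0.2, 0.8, 0.5]
width: 34.0
gripper_force: 0.0
```

```bash
python3 - <<'E'
from h import *
im,ci=grab("top")
for c in blob(im,"ivory",(300,240,420,310)): print(rect("top",c,26,ci),cv2.boundingRect(c))
for c in blob(im,"tan",(232,150,330,250)): print("tan",rect("top",c,10,ci))
im,ci=grab("scene")
for c in blob(im,"ivory",(340,180,400,260)): print(rect("scene",c,26,ci),cv2.boundingRect(c))
for c in blob(im,"tan",(150,180,340,340)): print("tan",rect("scene",c,10,ci))
plan((490.5,-174,120,GA),(490.5,-174,22,GA))
E
```

```text
(array([ 489.9, -174.7]), array([89.5, 31.3]), np.float64(-1.562)) (360, 269, 44, 17)
(array([473.5, -77.1]), array([97.7, 44.5]), np.float64(0.544)) (314, 265, 37, 45)
(array([501.8, -14.5]), array([33.4, 18.7]), np.float64(-0.021)) (300, 265, 10, 17)
tan (array([648.2, 108.6]), array([106.7,  29.9]), np.float64(-0.242))
(array([ 489.9, -129. ]), array([29.5, 20.3]), np.float64(-0.011)) (364, 225, 14, 8)
(array([ 488. , -192.1]), array([66.6, 32.7]), np.float64(-1.278)) (367, 202, 15, 20)
tan (array([649.4, 111.4]), array([112.3,  34.1]), np.float64(-0.232))
t 23.98 [435.5 -34.7 132.1] [-3.141 -0.     0.033] F [ 0.2 -0.2 -0.6] w 34.0
[ 50.4 141.   12. ] [-0.00e+00 -1.00e-03 -1.57e+00]
[ 50.4 141.  110. ] [-0.00e+00 -1.00e-03 -1.57e+00]
```

Emit:
play_rows(
  deltas=[50.4, 141, 12, 0, 0, -1.57, 0.4, 50.4, 141, 12, 0, 0, -1.57, 0.4, 50.4, 141, 12, 0, 0, -1.57, 0.4, 50.4, 141, 12, 0, 0, -1.57, 0.4, 50.4, 141, 12, 0, 0, -1.57, 0.4, 50.4, 141, 12, 0, 0, -1.57, 0.4, 50.4, 141, 12, 0, 0, -1.57, 0.4, 50.4, 141, 12, 0, 0, -1.57, 0.4, 50.4, 141, 12, 0, 0, -1.57, 0.4, 50.4, 141, 12, 0, 0, -1.57, 0.4],
)

```text
clock: 25.22
eef_pos: [489.5, -174.2, 118.9]
tool_rot: [-3.14, -0.002, 1.6]
force: [0.5, -0.4, -0.1]
width: 34.3
gripper_force: 0.0
```

```bash
python3 - <<'E'
from h import *
im,ci=grab("wrist")
for c in blob(im,"ivory"):
  r=cv2.boundingRect(c)
  if r[2]*r[3]>5000: print(rect("wrist",c,26,ci),r)
plan((490.5,-174,22,GA))
E
```

```text
(array([ 492.4, -173.5]), array([91.7, 32.7]), np.float64(-1.538)) (292, 178, 51, 132)
t 25.27 [ 489.7 -174.3  119.1] [-3.14e+00 -1.00e-03  1.60e+00] F [-0.2 -0.1 -0.5] w 34.2
[ 0.2  1.  97.1] [-0.002 -0.001 -0.003]
```

Emit:
play_rows(
  deltas=[0, 1.5, 45, 0, 0, 0, 0.4, 0, 1.5, 80, 0, 0, 0, 0.4, 0, 1.5, 97, 0, 0, 0, 0.4, 0, 1.5, 97, 0, 0, 0, 0.4, 0, 1.5, 97, 0, 0, 0, 0, 0, 1.5, 97, 0, 0, 0, 0, 0, 1.5, 97, 0, 0, 0, 0, 0, 1.5, 97, 0, 0, 0, 0, 0, 1.5, 97, 0, 0, 0, 0, 0, 1.5, 97, 0, 0, 0, 0],
)

```text
clock: 26.52
eef_pos: [492.7, -174.8, 24.2]
tool_rot: [3.14, 0.001, 1.602]
force: [-1.2, 0.3, 6.5]
width: 9.2
gripper_force: 59.1
```

Emit:
play_rows(
  deltas=[0, 0, -40, 0, 0, 0, 0, 0, 0, -90, 0, 0, 0, 0, 0, 0, -100, 0, 0, 0, 0, 0, 0, -100, 0, 0, 0, 0],
)

```text
clock: 27.02
eef_pos: [492.2, -174.3, 123.6]
tool_rot: [3.14, 0.0, 1.602]
force: [-0.0, 0.4, -1.9]
width: 9.2
gripper_force: 58.8
```

```bash
cat >> h.py <<'E'
TC=np.array([658.3,-212.3]);TA=-0.058
def t2w(x,y): return TC+x*np.array([np.cos(TA),np.sin(TA)])+y*np.array([-np.sin(TA),np.cos(TA)])
E
python3 - <<'E'
from h import *
plan((*t2w(0,40),110,TA),(*t2w(0,40),9.5,TA))
E
```

```text
t 27.02 [ 492.2 -174.3  123.6] [3.14  0.    1.602] F [-0.   0.4 -1.9] w 9.2
[ -3.3 168.4  13.8] [ 1.00e-03 -1.00e-03  1.66e+00]
[ -3.3 168.3 114.3] [ 1.00e-03 -1.00e-03  1.66e+00]
```

Emit:
play_rows(
  deltas=[-3, 168, 10, 0, 0, 1.66, 0, -3, 168, 10, 0, 0, 1.66, 0, -3, 168, 10, 0, 0, 1.66, 0, -3, 168, 10, 0, 0, 1.66, 0, -3, 168, 10, 0, 0, 1.66, 0, -3, 168, 10, 0, 0, 1.66, 0, -3, 168, 10, 0, 0, 1.66, 0, -3, 168, 10, 0, 0, 1.66, 0, -3, 168, 10, 0, 0, 1.66, 0, -3, 168, 10, 0, 0, 1.66, 0],
)

```text
clock: 28.28
eef_pos: [658.7, -171.9, 110.6]
tool_rot: [3.141, 0.004, -0.057]
force: [-1.0, 1.2, -0.7]
width: 8.9
gripper_force: 58.8
```

```bash
python3 - <<'E'
from h import *
im,ci=grab("wrist")
for c in blob(im,"ivory"):
  r=cv2.boundingRect(c)
  if r[2]*r[3]>5000: print(rect("wrist",c,120,ci),r)
plan((*t2w(0,40),9.5,TA))
E
```

```text
(array([ 663.2, -170.1]), array([89.6, 31.1]), np.float64(-0.085)) (271, 204, 85, 196)
t 28.32 [ 658.9 -172.   111. ] [-3.142e+00  3.000e-03 -5.500e-02] F [ 0.8  0.1 -0.8] w 9.2
[  2.1   0.3 101.5] [-0.     0.003  0.003]
```

Emit:
play_rows(
  deltas=[-2, 0, 45, 0, 0, 0, 0, -2, 0, 80, 0, 0, 0, 0, -2, 0, 97, 0, 0, 0, 0, -2, 0, 101, 0, 0, 0, 0, -2, 0, 101, 0, 0, 0, 0, -2, 0, 101, 0, 0, 0, 0],
)

```text
clock: 29.08
eef_pos: [658.9, -172.6, 13.4]
tool_rot: [3.141, -0.002, -0.058]
force: [-0.4, 0.0, 0.5]
width: 9.3
gripper_force: 58.9
```

Emit:
play_rows(
  deltas=[0, 0, 0, 0, 0, 0, 0.26, 0, 0, 0, 0, 0, 0, 0.26, 0, 0, 0, 0, 0, 0, 0.26, 0, 0, 0, 0, 0, 0, 0.26, 0, 0, -50, 0, 0, 0, 0.26, 0, 0, -100, 0, 0, 0, 0.26, 0, 0, -130, 0, 0, 0, 0.26, 0, 0, -130, 0, 0, 0, 0.26],
)

```text
clock: 30.08
eef_pos: [659.5, -173.1, 145.2]
tool_rot: [3.14, -0.005, -0.058]
force: [0.1, -0.2, -0.8]
width: 22.2
gripper_force: 0.0
```

```bash
python3 - <<'E'
from h import *
im,ci=grab("wrist","w10")
for c in blob(im,"ivory"):
  r=cv2.boundingRect(c)
  if r[2]*r[3]>3000: print(rect("wrist",c,13,ci),r)
w=im
plan((649,110,110,-.237),(649,110,4,-.237))
E
```

```text
(array([ 660.4, -171.4]), array([90.8, 32.7]), np.float64(-0.059)) (290, 173, 45, 115)
t 30.12 [ 658.4 -172.3  143.1] [ 3.142e+00 -2.000e-03 -5.800e-02] F [ 0.4  0.6 -0.6] w 22.0
[ -25.8 -281.2   33. ] [-0.    -0.002  0.179]
[ -26.  -281.2  139. ] [-0.    -0.002  0.179]
```

View pics/w10.png

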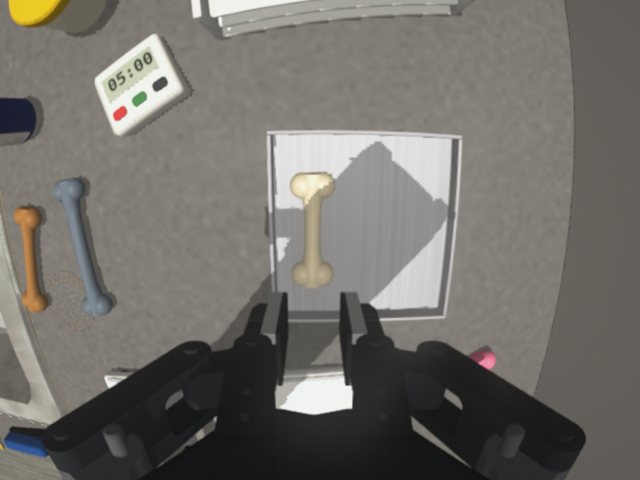

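The ivory bone lies flat in the tray's left part (312,230). Next is tan at (32,260), with grey beside it at (85,245).

Emit:
play_rows(
  deltas=[-26, -281, 33, 0, 0, 0.179, 0.4, -26, -281, 33, 0, 0, 0.179, 0.4, -26, -281, 33, 0, 0, 0.179, 0.4, -26, -281, 33, 0, 0, 0.179, 0.4, -26, -281, 33, 0, 0, 0.179, 0.4, -26, -281, 33, 0, 0, 0.179, 0.4, -26, -281, 33, 0, 0, 0.179, 0.4],
)

```text
clock: 31.0
eef_pos: [647.7, 108.5, 108.2]
tool_rot: [3.14, 0.001, -0.238]
force: [0.2, -0.2, -0.0]
width: 34.0
gripper_force: 0.0
```

```bash
python3 - <<'E'
from h import *
im,ci=grab("wrist","w11")
for c in blob(im,"tan"):
  r=cv2.boundingRect(c)
  if r[2]*r[3]>3000: print(rect("wrist",c,10,ci),r)
plan((649,110,4,-.237))
E
```

```text
(array([648.2, 111.1]), array([111.2,  31.8]), np.float64(-0.238)) (286, 163, 50, 156)
t 31.05 [648.  107.7 108.6] [ 3.14  0.   -0.24] F [-0.2 -0.2 -0.1] w 34.0
[  0.5  -2.7 104.6] [ 0.002  0.    -0.003]
```

Emit:
play_rows(
  deltas=[0.5, -2.5, 45, 0, 0, 0, 0.4, 0.5, -2.5, 90, 0, 0, 0, 0.4, 0.5, -2.5, 105, 0, 0, 0, 0.4, 0.5, -2.5, 105, 0, 0, 0, 0.4, 0.5, -2.5, 105, 0, 0, 0, 0, 0.5, -2.5, 105, 0, 0, 0, 0, 0.5, -2.5, 105, 0, 0, 0, 0, 0.5, -2.5, 105, 0, 0, 0, 0, 0.5, -2.5, 105, 0, 0, 0, 0, 0.5, -2.5, 105, 0, 0, 0, 0],
)

```text
clock: 32.3
eef_pos: [650.9, 111.6, 6.1]
tool_rot: [-3.141, -0.003, -0.237]
force: [-0.1, -1.4, 7.4]
width: 10.2
gripper_force: 59.0
```

Emit:
play_rows(
  deltas=[0, 0, -40, 0, 0, 0, 0, 0, 0, -90, 0, 0, 0, 0, 0, 0, -120, 0, 0, 0, 0, 0, 0, -120, 0, 0, 0, 0],
)

```text
clock: 32.8
eef_pos: [651.1, 112.4, 127.2]
tool_rot: [-3.139, -0.005, -0.237]
force: [0.1, -0.6, -1.5]
width: 10.3
gripper_force: 58.7
```

```bash
python3 - <<'E'
from h import *
im,ci=grab("wrist","w12")
for c in blob(im,"tan"):
  r=cv2.boundingRect(c)
  if r[2]*r[3]>3000: print(rect("wrist",c,130,ci),r)
x,y=g2w(60,0);plan((x,y,120,GA),(x,y,22,GA))
E
```

```text
(array([649.9, 113.7]), array([109.4,  32.8]), np.float64(-0.236)) (271, 190, 86, 225)
t 32.85 [649.7 112.8 125.2] [-3.14e+00 -1.00e-03 -2.37e-01] F [-0.1  0.1 -1.5] w 10.2
[-91.7 300.7   4.6] [ 0.    -0.002 -1.84 ]
[-91.8 300.8 102.6] [ 0.    -0.002 -1.84 ]
```

Emit:
play_rows(
  deltas=[-91.7, 300.7, 0, 0, 0, -1.84, 0, -91.7, 300.7, 0, 0, 0, -1.84, 0, -91.7, 300.7, 0, 0, 0, -1.84, 0, -91.7, 300.7, 0, 0, 0, -1.84, 0, -91.7, 300.7, 0, 0, 0, -1.84, 0, -91.7, 300.7, 0, 0, 0, -1.84, 0, -91.7, 300.7, 0, 0, 0, -1.84, 0, -91.7, 300.7, 0, 0, 0, -1.84, 0, -91.7, 300.7, 0, 0, 0, -1.84, 0, -91.7, 300.7, 0, 0, 0, -1.84, 0],
)

```text
clock: 34.1
eef_pos: [488.6, -157.8, 122.9]
tool_rot: [-3.139, -0.001, 1.608]
force: [-0.3, -0.2, -0.5]
width: 10.5
gripper_force: 58.7
```

Emit:
play_rows(
  deltas=[0, 0, 0, 0, 0, 0, 0, 0, 0, 0, 0, 0, 0, 0],
)

```text
clock: 34.35
eef_pos: [489.0, -158.3, 123.5]
tool_rot: [-3.14, -0.001, 1.6]
force: [0.0, -1.5, -0.5]
width: 10.2
gripper_force: 58.7
```

```bash
python3 - <<'E'
from h import *
im,ci=grab("wrist","w13")
for c in blob(im,"tan"):
  r=cv2.boundingRect(c)
  if r[2]*r[3]>3000: print(rect("wrist",c,130,ci),r)
x,y=g2w(60,0);plan((x,y,22.5,GA))
E
```

```text
(array([ 487.5, -160. ]), array([102.3,  29. ]), np.float64(1.566)) (272, 201, 78, 214)
t 34.4 [ 489.2 -158.3  123.6] [-3.14  -0.     1.601] F [-0.6 -0.7 -1.3] w 10.4
[  0.2   1.  101.1] [-0.001 -0.    -0.002]
```

Emit:
play_rows(
  deltas=[1, 1.5, 45, 0, 0, 0, 0, 1, 1.5, 80, 0, 0, 0, 0, 1, 1.5, 96, 0, 0, 0, 0, 1, 1.5, 101, 0, 0, 0, 0, 1, 1.5, 101, 0, 0, 0, 0, 1, 1.5, 101, 0, 0, 0, 0],
)

```text
clock: 35.15
eef_pos: [491.8, -157.8, 24.1]
tool_rot: [3.14, 0.001, 1.603]
force: [-0.3, 0.5, -0.6]
width: 10.1
gripper_force: 58.7
```

Emit:
play_rows(
  deltas=[0, 0, 0, 0, 0, 0, 0.3, 0, 0, 0, 0, 0, 0, 0.3, 0, 0, 0, 0, 0, 0, 0.3, 0, 0, 0, 0, 0, 0, 0.3, 0, 0, -60, 0, 0, 0, 0.3, 0, 0, -100, 0, 0, 0, 0.3, 0, 0, -110, 0, 0, 0, 0.3, 0, 0, -110, 0, 0, 0, 0.3],
)

```text
clock: 36.15
eef_pos: [491.1, -157.3, 133.3]
tool_rot: [3.141, -0.0, 1.603]
force: [0.0, 0.8, -0.3]
width: 25.6
gripper_force: 0.0
```

```bash
python3 - <<'E'
from h import *
im,ci=grab("wrist","w14")
for c in blob(im,"tan"):
  r=cv2.boundingRect(c)
  if r[2]*r[3]>3000: print(rect("wrist",c,26,ci),r)
plan((436,-35.5,110,.032),(436,-35.5,32,.032))
E
```

```text
t 36.2 [ 490.5 -157.2  132.5] [-3.141e+00 -1.000e-03  1.603e+00] F [ 0.4 -0.4  0.1] w 25.6
[123.4 -50.6  22.6] [-1.000e-03  0.000e+00  1.571e+00]
[123.3 -50.5 100.6] [-1.000e-03  0.000e+00  1.571e+00]
```

```bash
python3 - <<'E'
from h import *
im=cv2.imread("pics/w14.png");ci=camera_info("wrist")
for c in blob(im,"tan"): print(rect("wrist",c,26,ci),cv2.boundingRect(c))
RNG["tan"]=((5,90,40),(18,255,255))
for c in blob(im,"tan"): print(rect("wrist",c,26,ci),cv2.boundingRect(c))
E
```

```text
(array([ 493.3, -204.4]), array([29.7, 19.9]), np.float64(0.032)) (294, 291, 41, 25)
(array([ 491.9, -159.7]), array([111.1,  31.2]), np.float64(-1.539)) (291, 166, 47, 151)
```

Emit:
play_rows(
  deltas=[123.4, -50.6, 22, 0, 0, 1.571, 0.4, 123.4, -50.6, 22, 0, 0, 1.571, 0.4, 123.4, -50.6, 22, 0, 0, 1.571, 0.4, 123.4, -50.6, 22, 0, 0, 1.571, 0.4, 123.4, -50.6, 22, 0, 0, 1.571, 0.4, 123.4, -50.6, 22, 0, 0, 1.571, 0.4, 123.4, -50.6, 22, 0, 0, 1.571, 0.4, 123.4, -50.6, 22, 0, 0, 1.571, 0.4, 123.4, -50.6, 22, 0, 0, 1.571, 0.4, 123.4, -50.6, 22, 0, 0, 1.571, 0.4],
)

```text
clock: 37.45
eef_pos: [435.5, -35.9, 109.9]
tool_rot: [3.141, 0.003, 0.033]
force: [-0.2, -0.2, -0.8]
width: 34.3
gripper_force: 0.0
```

```bash
sed -i 's/((5,140,60),(16,255,255))/((5,90,40),(18,255,255))/' h.py; cat >> h.py <<'E'
def thumb(im,ci,roi):
    m=cv2.inRange(cv2.cvtColor(im,cv2.COLOR_BGR2HSV),(0,0,0),(180,255,70));k=np.zeros_like(m);a,b,c,d=roi;k[b:d,a:c]=1
    for c in cv2.findContours(m*k,0,1)[0]:
        if cv2.contourArea(c)>100: print("thumb",cv2.boundingRect(c),rect("wrist",c,54.5,ci))
E
python3 - <<'E'
from h import *
im,ci=grab("wrist","w15");thumb(im,ci,(270,180,360,300))
plan((436,-35.5,32,.032))
E
```

```text
thumb (295, 239, 33, 43) (array([439.9, -33.6]), array([25.2, 18.4]), np.float64(0.032))
t 37.5 [435.6 -35.9 110.1] [3.141e+00 3.000e-03 3.300e-02] F [-0.2 -0.1 -1.4] w 34.1
[ 0.6 -0.4 78.1] [0.001 0.003 0.001]
```

Emit:
play_rows(
  deltas=[0.6, -0.4, 45, 0, 0, 0, 0.4, 0.6, -0.4, 70, 0, 0, 0, 0.4, 0.6, -0.4, 78, 0, 0, 0, 0.4, 0.6, -0.4, 78, 0, 0, 0, 0.4, 0.6, -0.4, 78, 0, 0, 0, 0, 0.6, -0.4, 78, 0, 0, 0, 0, 0.6, -0.4, 78, 0, 0, 0, 0, 0.6, -0.4, 78, 0, 0, 0, 0, 0.6, -0.4, 78, 0, 0, 0, 0, 0.6, -0.4, 78, 0, 0, 0, 0],
)

```text
clock: 38.75
eef_pos: [437.5, -35.4, 34.0]
tool_rot: [3.141, -0.001, 0.032]
force: [-0.1, 0.1, 6.1]
width: 16.6
gripper_force: 59.5
```

Emit:
play_rows(
  deltas=[0, 5, 0, 0, 0, 0, 0, 0, 10, 0, 0, 0, 0, 0, 0, 15, 0, 0, 0, 0, 0, 0, 20, 0, 0, 0, 0, 0, 0, 25, 0, 0, 0, 0, 0, 0, 30, 0, 0, 0, 0, 0, 0, 35, 0, 0, 0, 0, 0, 0, 39, 0, 0, 0, 0, 0, 0, 41, 0, 0, 0, 0, 0, 0, 41, 0, 0, 0, 0, 0],
)

```text
clock: 40.0
eef_pos: [438.9, -75.7, 34.0]
tool_rot: [-3.141, -0.001, 0.032]
force: [-1.5, 1.7, 7.3]
width: 16.4
gripper_force: 59.5
```

```bash
python3 - <<'E'
from h import *
im,ci=grab("wrist","w16")
for c in blob(im,"tan"):
  r=cv2.boundingRect(c)
  if r[2]*r[3]>3000: print(rect("wrist",c,26,ci),r)
plan()
E
```

```text
(array([ 497.6, -180.9]), array([79. , 32.5]), np.float64(1.421)) (471, 168, 129, 66)
(array([ 491.7, -124.2]), array([32.8, 31.2]), np.float64(0.04)) (397, 154, 71, 78)
t 40.05 [438.9 -75.8  34. ] [-3.141e+00 -1.000e-03  3.200e-02] F [-0.4  1.   7.7] w 16.4
```

Emit:
play_rows(
  deltas=[0, 1, 0, 0, 0, 0, 0, 0, 2, 0, 0, 0, 0, 0, 0, 2, 0, 0, 0, 0, 0],
)

```text
clock: 40.42
eef_pos: [438.9, -77.2, 34.0]
tool_rot: [-3.14, -0.001, 0.033]
force: [-0.3, 3.0, 7.1]
width: 16.5
gripper_force: 59.6
```

Emit:
play_rows(
  deltas=[0, 0.5, 0, 0, 0, 0, 0, 0, 1, 0, 0, 0, 0, 0, 0, 1, 0, 0, 0, 0, 0],
)

```text
clock: 40.8
eef_pos: [438.9, -78.1, 33.9]
tool_rot: [-3.14, -0.001, 0.033]
force: [-2.0, 2.6, 7.2]
width: 16.8
gripper_force: 59.6
```

Emit:
play_rows(
  deltas=[0, 0.4, 0, 0, 0, 0, 0, 0, 0.8, 0, 0, 0, 0, 0, 0, 0.8, 0, 0, 0, 0, 0],
)

```text
clock: 41.18
eef_pos: [439.0, -78.9, 34.0]
tool_rot: [-3.14, -0.001, 0.033]
force: [-0.5, 2.5, 6.8]
width: 16.9
gripper_force: 59.6
```

Emit:
play_rows(
  deltas=[0, 0.4, 0, 0, 0, 0, 0, 0, 0.7, 0, 0, 0, 0, 0, 0, 0.7, 0, 0, 0, 0, 0],
)

```text
clock: 41.55
eef_pos: [439.0, -79.6, 34.0]
tool_rot: [-3.14, -0.001, 0.033]
force: [-1.3, 3.6, 6.9]
width: 16.4
gripper_force: 59.6
```

Emit:
play_rows(
  deltas=[0, 0.3, 0, 0, 0, 0, 0, 0, 0.6, 0, 0, 0, 0, 0, 0, 0.6, 0, 0, 0, 0, 0],
)

```text
clock: 41.92
eef_pos: [439.0, -79.8, 33.9]
tool_rot: [-3.139, -0.001, 0.033]
force: [-0.6, 2.5, 7.1]
width: 16.5
gripper_force: 59.7
```

Emit:
play_rows(
  deltas=[0, 0, 0, 0, 0, 0, 0.4, 0, 0, 0, 0, 0, 0, 0.4, 0, 0, 0, 0, 0, 0, 0.4, 0, 0, 0, 0, 0, 0, 0.4, 0, 0, -60, 0, 0, 0, 0.4, 0, 0, -120, 0, 0, 0, 0.4, 0, 0, -170, 0, 0, 0, 0.4, 0, 0, -190, 0, 0, 0, 0.4, 0, 0, -190, 0, 0, 0, 0.4, 0, 0, -190, 0, 0, 0, 0.4],
)

```text
clock: 43.18
eef_pos: [437.9, -81.0, 222.3]
tool_rot: [-3.141, 0.002, 0.032]
force: [-0.9, 0.5, -0.2]
width: 34.1
gripper_force: 0.0
```

Emit:
play_rows(
  deltas=[0, 0, 0, 0, 0, 0, 0.4, 0, 0, 0, 0, 0, 0, 0.4, 0, 0, 0, 0, 0, 0, 0.4, 0, 0, 0, 0, 0, 0, 0.4, 0, 0, 0, 0, 0, 0, 0.4, 0, 0, 0, 0, 0, 0, 0.4, 0, 0, 0, 0, 0, 0, 0.4, 0, 0, 0, 0, 0, 0, 0.4, 0, 0, 0, 0, 0, 0, 0.4, 0, 0, 0, 0, 0, 0, 0.4],
)

```text
clock: 44.42
eef_pos: [438.6, -81.4, 223.1]
tool_rot: [-3.142, 0.0, 0.032]
force: [-0.3, 0.8, -0.6]
width: 34.5
gripper_force: 0.0
```

Emit:
play_rows(
  deltas=[0, 0, 0, 0, 0, 0, 0.4, 0, 0, 0, 0, 0, 0, 0.4, 0, 0, 0, 0, 0, 0, 0.4, 0, 0, 0, 0, 0, 0, 0.4],
)

```text
clock: 44.92
eef_pos: [438.6, -81.5, 223.1]
tool_rot: [-3.142, 0.0, 0.032]
force: [0.5, 0.5, -0.1]
width: 34.2
gripper_force: 0.0
```

```bash
python3 - <<'E'
from h import *
im,ci=grab("wrist","w17");thumb(im,ci,(270,190,360,290))
for c in blob(im,"tan"):
  r=cv2.boundingRect(c)
  if r[2]*r[3]>1000: print(rect("wrist",c,26,ci),r)
plan((437.5,-80,32,.032))
E
```

```text
thumb (302, 208, 21, 25) (array([439.7, -79.4]), array([21.2, 17.3]), np.float64(0.031))
(array([-80.9, 489.9]), array([236.6, 101.8]), np.float64(-0.838)) (0, 440, 49, 40)
(array([ 493.3, -164.3]), array([109.7,  31.4]), np.float64(-1.533)) (347, 142, 114, 37)
t 44.98 [438.6 -81.5 223.1] [-3.142  0.     0.032] F [-0.5  0.1  0.7] w 34.1
[ -1.   -1.5 191.1] [-0.  0. -0.]
```

Emit:
play_rows(
  deltas=[-1, -1.5, 60, 0, 0, 0, 0.4, -1, -1.5, 120, 0, 0, 0, 0.4, -1, -1.5, 170, 0, 0, 0, 0.4, -1, -1.5, 191, 0, 0, 0, 0.4, -1, -1.5, 191, 0, 0, 0, 0.4, -1, -1.5, 191, 0, 0, 0, 0, -1, -1.5, 191, 0, 0, 0, 0, -1, -1.5, 191, 0, 0, 0, 0, -1, -1.5, 191, 0, 0, 0, 0, -1, -1.5, 191, 0, 0, 0, 0],
)

```text
clock: 46.22
eef_pos: [438.0, -80.0, 32.9]
tool_rot: [3.142, -0.002, 0.032]
force: [-1.7, 0.2, 7.3]
width: 16.7
gripper_force: 60.4
```

Emit:
play_rows(
  deltas=[0, -5, 0, 0, 0, 0, 0, 0, -13, 0, 0, 0, 0, 0, 0, -22, 0, 0, 0, 0, 0, 0, -31, 0, 0, 0, 0, 0, 0, -39, 0, 0, 0, 0, 0, 0, -47, 0, 0, 0, 0, 0, 0, -47, 0, 0, 0, 0, 0, 0, -47, 0, 0, 0, 0, 0],
)

```text
clock: 47.22
eef_pos: [436.4, -32.6, 32.9]
tool_rot: [-3.141, -0.001, 0.032]
force: [-2.1, 1.2, 8.6]
width: 16.5
gripper_force: 60.7
```

Emit:
play_rows(
  deltas=[0, 0, 0, 0, 0, 0, 0.4, 0, 0, 0, 0, 0, 0, 0.4, 0, 0, 0, 0, 0, 0, 0.4, 0, 0, 0, 0, 0, 0, 0.4, 0, 0, -60, 0, 0, 0, 0.4, 0, 0, -100, 0, 0, 0, 0.4, 0, 0, -100, 0, 0, 0, 0.4],
)

```text
clock: 48.1
eef_pos: [437.7, -33.2, 134.2]
tool_rot: [3.141, -0.005, 0.032]
force: [-0.1, 0.3, -0.3]
width: 34.4
gripper_force: 0.0
```

```bash
python3 - <<'E'
from h import *
im,ci=grab("top")
for c in blob(im,"tan",(300,240,420,310)): print(rect("top",c,26,ci),cv2.boundingRect(c))
plan((491.5,-163.8,120,GA),(491.5,-163.8,22,GA))
E
```

```text
(array([ 490.1, -164.9]), array([108.8,  29.5]), np.float64(-1.547)) (351, 269, 53, 17)
t 48.15 [436.8 -32.7 132.9] [-3.141e+00 -2.000e-03  3.300e-02] F [-0.4 -0.7 -0.8] w 34.5
[ 50.4 132.8  13. ] [ 0.002 -0.002 -1.57 ]
[ 50.2 132.8 111. ] [ 0.002 -0.002 -1.57 ]
```

Emit:
play_rows(
  deltas=[50.4, 132.8, 13, 0, 0, -1.57, 0.4, 50.4, 132.8, 13, 0, 0, -1.57, 0.4, 50.4, 132.8, 13, 0, 0, -1.57, 0.4, 50.4, 132.8, 13, 0, 0, -1.57, 0.4, 50.4, 132.8, 13, 0, 0, -1.57, 0.4, 50.4, 132.8, 13, 0, 0, -1.57, 0.4, 50.4, 132.8, 13, 0, 0, -1.57, 0.4, 50.4, 132.8, 13, 0, 0, -1.57, 0.4, 50.4, 132.8, 13, 0, 0, -1.57, 0.4, 50.4, 132.8, 13, 0, 0, -1.57, 0.4],
)

```text
clock: 49.4
eef_pos: [489.8, -163.8, 118.0]
tool_rot: [-3.14, -0.002, 1.601]
force: [-0.6, 0.3, 0.3]
width: 34.1
gripper_force: 0.0
```

Emit:
play_rows(
  deltas=[0, 1.5, 45, 0, 0, 0, 0.4, 0, 1.5, 80, 0, 0, 0, 0.4, 0, 1.5, 97, 0, 0, 0, 0.4, 0, 1.5, 97, 0, 0, 0, 0.4, 0, 1.5, 97, 0, 0, 0, 0, 0, 1.5, 97, 0, 0, 0, 0, 0, 1.5, 97, 0, 0, 0, 0, 0, 1.5, 97, 0, 0, 0, 0, 0, 1.5, 97, 0, 0, 0, 0, 0, 1.5, 97, 0, 0, 0, 0],
)

```text
clock: 50.65
eef_pos: [492.8, -164.4, 23.2]
tool_rot: [3.14, 0.001, 1.602]
force: [-0.2, 0.5, 7.4]
width: 10.3
gripper_force: 59.1
```

Emit:
play_rows(
  deltas=[0, 0, -40, 0, 0, 0, 0, 0, 0, -90, 0, 0, 0, 0, 0, 0, -100, 0, 0, 0, 0, 0, 0, -100, 0, 0, 0, 0],
)

```text
clock: 51.15
eef_pos: [492.4, -163.8, 122.6]
tool_rot: [3.14, 0.0, 1.602]
force: [-0.1, 0.9, -0.9]
width: 10.0
gripper_force: 58.8
```

```bash
python3 - <<'E'
from h import *
im,ci=grab("wrist","w18")
for c in blob(im,"tan"):
  r=cv2.boundingRect(c)
  if r[2]*r[3]>3000: print(rect("wrist",c,128,ci),r)
plan((*t2w(0,-42),120,TA),(*t2w(0,-42),9.5,TA))
E
```

```text
(array([ 493.2, -162.2]), array([111. ,  32.3]), np.float64(-1.54)) (270, 181, 87, 234)
t 51.2 [ 491.7 -163.6  121.6] [-3.141e+00 -1.000e-03  1.602e+00] F [-0.4 -0.5 -1.1] w 10.1
[-95.7 161.2   1.5] [-1.00e-03  0.00e+00  1.66e+00]
[-95.8 161.3 112. ] [-1.00e-03  0.00e+00  1.66e+00]
```

Emit:
play_rows(
  deltas=[-95.7, 161.2, 8, 0, 0, 1.66, 0, -95.7, 161.2, 8, 0, 0, 1.66, 0, -95.7, 161.2, 8, 0, 0, 1.66, 0, -95.7, 161.2, 8, 0, 0, 1.66, 0, -95.7, 161.2, 8, 0, 0, 1.66, 0, -95.7, 161.2, 8, 0, 0, 1.66, 0, -95.7, 161.2, 8, 0, 0, 1.66, 0, -95.7, 161.2, 8, 0, 0, 1.66, 0, -95.7, 161.2, 8, 0, 0, 1.66, 0, -95.7, 161.2, 8, 0, 0, 1.66, 0],
)

```text
clock: 52.45
eef_pos: [655.0, -254.2, 111.4]
tool_rot: [-3.141, 0.004, -0.057]
force: [0.2, 0.0, -1.5]
width: 10.1
gripper_force: 58.8
```

```bash
python3 - <<'E'
from h import *
im,ci=grab("wrist","w19")
for b in("tan","ivory"):
 for c in blob(im,b):
  r=cv2.boundingRect(c)
  if r[2]*r[3]>2000: print(b,rect("wrist",c,120 if b=="tan" else 13,ci),r)
plan((*t2w(0,-42),8,TA))
E
```

```text
tan (array([ 658.6, -253.9]), array([109.1,  31.6]), np.float64(-0.054)) (271, 180, 87, 235)
ivory (array([ 660.9, -171.1]), array([91.4, 33.7]), np.float64(-0.053)) (170, 178, 54, 125)
t 52.5 [ 655.2 -254.4  111.9] [-3.141e+00  3.000e-03 -5.500e-02] F [ 0.1 -0.5 -0.9] w 10.3
[ 1.000e+00 -1.000e-01  1.039e+02] [-0.001  0.003  0.003]
```

Now lower, release, lift, and head over to the grey bone.

Emit:
play_rows(
  deltas=[-1, -1, 45, 0, 0, 0, 0, -1, -1, 80, 0, 0, 0, 0, -1, -1, 99, 0, 0, 0, 0, -1, -1, 103, 0, 0, 0, 0, -1, -1, 103, 0, 0, 0, 0, -1, -1, 103, 0, 0, 0, 0],
)

```text
clock: 53.25
eef_pos: [656.1, -254.2, 12.4]
tool_rot: [3.141, -0.002, -0.058]
force: [0.2, -0.1, 0.1]
width: 10.1
gripper_force: 59.0
```

Emit:
play_rows(
  deltas=[0, 0, 0, 0, 0, 0, 0.26, 0, 0, 0, 0, 0, 0, 0.26, 0, 0, 0, 0, 0, 0, 0.26, 0, 0, 0, 0, 0, 0, 0.26, 0, 0, -50, 0, 0, 0, 0.26, 0, 0, -100, 0, 0, 0, 0.26, 0, 0, -130, 0, 0, 0, 0.26, 0, 0, -130, 0, 0, 0, 0.26],
)

```text
clock: 54.25
eef_pos: [656.7, -254.9, 144.3]
tool_rot: [3.14, -0.005, -0.058]
force: [-0.1, -0.1, 0.4]
width: 21.7
gripper_force: 0.0
```

```bash
python3 - <<'E'
from h import *
im,ci=grab("wrist","w20")
for b in("tan","ivory"):
 for c in blob(im,b):
  r=cv2.boundingRect(c)
  if r[2]*r[3]>2000: print(b,rect("wrist",c,13,ci),r)
t,ct=grab("top","top1")
hs=cv2.cvtColor(cv2.GaussianBlur(t,(3,3),0),cv2.COLOR_BGR2HSV);m=cv2.inRange(hs,(98,15,60),(125,140,180));k=np.zeros_like(m);k[150:250,225:345]=1
for c in cv2.findContours(m*k,0,1)[0]:
  if cv2.contourArea(c)>80: print("grey",cv2.contourArea(c),rect("top",c,10,ct),cv2.boundingRect(c))
plan()
E
```

```text
tan (array([ 657.4, -253.1]), array([110.9,  32.1]), np.float64(-0.058)) (290, 160, 44, 140)
ivory (array([ 660.9, -171.4]), array([90.7, 33.5]), np.float64(-0.063)) (185, 177, 47, 112)
grey 225.5 (array([668.3,  38.9]), array([101.1,  25.9]), np.float64(-0.017)) (272, 174, 13, 47)
t 54.35 [ 655.1 -253.3  140.7] [-3.141  0.    -0.058] F [-0.1 -0.3 -1.3] w 22.3
```

Emit:
play_rows(
  deltas=[-20, -291, 0, 0, 0, 0, 0.4, -20, -291, 0, 0, 0, 0, 0.4, -20, -291, 0, 0, 0, 0, 0.4, -20, -291, 0, 0, 0, 0, 0.4, -20, -291, 0, 0, 0, 0, 0.4, -20, -291, 0, 0, 0, 0, 0.4, -20, -291, 0, 0, 0, 0, 0.4],
)

```text
clock: 55.22
eef_pos: [651.4, 37.2, 140.0]
tool_rot: [3.14, 0.002, -0.059]
force: [0.0, -0.4, -0.1]
width: 33.9
gripper_force: 0.0
```

```bash
python3 - <<'E'
from h import *
im,ci=grab("wrist","w21")
hs=cv2.cvtColor(cv2.GaussianBlur(im,(3,3),0),cv2.COLOR_BGR2HSV);m=cv2.inRange(hs,(98,40,30),(125,200,200));m[330:]=0
for c in cv2.findContours(m,0,1)[0]:
  if cv2.contourArea(c)>600: print("grey",cv2.contourArea(c),rect("wrist",c,10,ci),cv2.boundingRect(c))
plan()
E
```

```text
grey 4908.0 (array([800.5, 113.1]), array([82.6, 53.4]), np.float64(0.585)) (156, 7, 95, 75)
t 55.27 [651.6  36.2 140.4] [ 3.14e+00  1.00e-03 -6.00e-02] F [ 0.2 -0.9  0.4] w 34.1
```

View pics/w21.png

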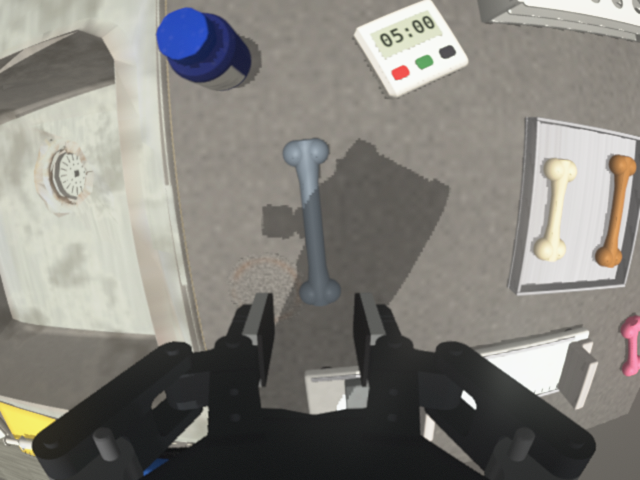

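The grey bone runs from (305,139) to (322,304), alone. The tray holds ivory (555,210) and tan (615,210) flat.

```bash
cat >> h.py <<'E'
def greyb(im,ci,z,seed=(310,190),lo=6):
    "grey bone: bluish (b-r) connected to a box round the seed"
    f=cv2.GaussianBlur(im,(3,3),0).astype(int);m=((f[...,0]-f[...,2])>lo).astype(np.uint8)
    n,l,st,_=cv2.connectedComponentsWithStats(cv2.morphologyEx(m,cv2.MORPH_OPEN,np.ones((3,3))))
    c=max(cv2.findContours((l==l[seed[1],seed[0]]).astype(np.uint8),0,1)[0],key=cv2.contourArea)
    print("grey",l[seed[1],seed[0]],rect("wrist",c,z,ci),cv2.boundingRect(c))
E
python3 - <<'E'
from h import *
im=cv2.imread("pics/w21.png");ci=camera_info("wrist")
print(im[220,312],im[150,300],im[220,200],im[220,360])
greyb(im,ci,10)
A,B=[onz("wrist",*p,10,ci)[:2] for p in((305.5,139),(321,304))];d=A-B
print((A+B)/2,np.linalg.norm(d),np.arctan2(d[1],d[0]))
m=(A+B)/2;w=np.arctan2(d[1],d[0])
plan((*m,100,w),(*m,4,w))
E
```

```text
[112 106  99] [158 149 137] [136 144 150] [89 94 96]
grey 2 (array([656.3,  37.2]), array([131.8,  32.4]), np.float64(0.035)) (283, 139, 57, 167)
[656.98370915  36.30385419] 131.1599619499355 0.030176255500996188
t 55.27 [651.6  36.2 140.4] [ 3.14e+00  1.00e-03 -6.00e-02] F [ 0.2 -0.9  0.4] w 34.1
[ 5.4 -0.5 40.4] [ 0.002  0.001 -0.09 ]
[  5.5  -0.7 136.4] [ 0.002  0.001 -0.09 ]
```

Emit:
play_rows(
  deltas=[3.5, -0.5, 40, 0, 0, -0.093, 0.4, 3.5, -0.5, 40, 0, 0, -0.093, 0.4, 3.5, -0.5, 40, 0, 0, -0.093, 0.4, 3.5, -0.5, 40, 0, 0, -0.093, 0.4],
)

```text
clock: 55.78
eef_pos: [656.6, 37.4, 102.5]
tool_rot: [3.141, -0.002, 0.033]
force: [-0.5, 0.1, -0.3]
width: 34.2
gripper_force: 0.0
```

```bash
python3 - <<'E'
from h import *
im,ci=grab("wrist","w22")
greyb(im,ci,10)
plan((655,36.5,4,.033))
E
```

```text
grey 2 (array([655.7,  38.4]), array([132.4,  32.2]), np.float64(0.039)) (287, 149, 52, 188)
t 55.83 [656.5  37.7 102.5] [ 3.141e+00 -2.000e-03  3.400e-02] F [0.1 0.3 0.3] w 34.2
[-1.7  1.2 98.5] [ 0.    -0.002  0.001]
```

Emit:
play_rows(
  deltas=[-1, 0, 45, 0, 0, 0, 0.4, -1, 0, 85, 0, 0, 0, 0.4, -1, 0, 98.5, 0, 0, 0, 0.4, -1, 0, 98.5, 0, 0, 0, 0.4, -1, 0, 98.5, 0, 0, 0, 0, -1, 0, 98.5, 0, 0, 0, 0, -1, 0, 98.5, 0, 0, 0, 0, -1, 0, 98.5, 0, 0, 0, 0, -1, 0, 98.5, 0, 0, 0, 0, -1, 0, 98.5, 0, 0, 0, 0],
)

```text
clock: 57.08
eef_pos: [656.3, 37.8, 4.6]
tool_rot: [3.141, -0.003, 0.035]
force: [-1.0, -0.2, 7.7]
width: 11.4
gripper_force: 58.9
```

Emit:
play_rows(
  deltas=[0, 0, -40, 0, 0, 0, 0, 0, 0, -90, 0, 0, 0, 0, 0, 0, -120, 0, 0, 0, 0, 0, 0, -120, 0, 0, 0, 0],
)

```text
clock: 57.58
eef_pos: [656.6, 38.1, 125.8]
tool_rot: [-3.141, -0.005, 0.035]
force: [-0.1, 0.4, -0.7]
width: 11.6
gripper_force: 58.6
```

```bash
python3 - <<'E'
from h import *
im,ci=grab("wrist","w23")
greyb(im,ci,130,(314,200))
x,y=g2w(70,0);plan((x,y,120,GA),(x,y,22,GA))
E
```

```text
grey 3 (array([662.2,  39. ]), array([120.3,  33.4]), np.float64(0.035)) (269, 158, 90, 257)
t 57.62 [655.3  38.5 123.8] [-3.141e+00 -2.000e-03  3.500e-02] F [ 0.3 -0.2 -1.3] w 11.4
[-172.   180.6    3.3] [ 1.000e-03 -2.000e-03 -1.568e+00]
[-172.2  180.7  101.3] [ 1.000e-03 -2.000e-03 -1.568e+00]
```

Emit:
play_rows(
  deltas=[-172, 179.6, 0, 0, 0, -1.568, 0, -172, 179.6, 0, 0, 0, -1.568, 0, -172, 179.6, 0, 0, 0, -1.568, 0, -172, 179.6, 0, 0, 0, -1.568, 0, -172, 179.6, 0, 0, 0, -1.568, 0, -172, 179.6, 0, 0, 0, -1.568, 0, -172, 179.6, 0, 0, 0, -1.568, 0, -172, 179.6, 0, 0, 0, -1.568, 0, -172, 179.6, 0, 0, 0, -1.568, 0, -172, 179.6, 0, 0, 0, -1.568, 0],
)

```text
clock: 58.88
eef_pos: [488.3, -146.8, 121.7]
tool_rot: [-3.14, -0.001, 1.602]
force: [0.0, 0.6, -0.8]
width: 11.6
gripper_force: 58.6
```

```bash
python3 - <<'E'
from h import *
im,ci=grab("wrist","w24")
greyb(im,ci,130,(314,200))
x,y=g2w(71,0);plan((x,y,22.5,GA))
E
```

```text
grey 2 (array([ 488.6, -139.3]), array([117.3,  32.4]), np.float64(-1.54)) (268, 157, 90, 258)
t 58.92 [ 488.4 -146.9  121.8] [-3.140e+00 -1.000e-03  1.601e+00] F [ 0.3  0.5 -1.7] w 11.2
[-0.2  1.5 99.3] [-0.002 -0.001 -0.002]
```

Emit:
play_rows(
  deltas=[0, 2, 45, 0, 0, 0, 0, 0, 2, 80, 0, 0, 0, 0, 0, 2, 95, 0, 0, 0, 0, 0, 2, 99, 0, 0, 0, 0, 0, 2, 99, 0, 0, 0, 0, 0, 2, 99, 0, 0, 0, 0],
)

```text
clock: 59.68
eef_pos: [491.9, -147.4, 24.6]
tool_rot: [3.14, 0.001, 1.603]
force: [-0.5, 0.7, 0.0]
width: 11.1
gripper_force: 58.6
```

Emit:
play_rows(
  deltas=[0, 0, 0, 0, 0, 0, 0.3, 0, 0, 0, 0, 0, 0, 0.3, 0, 0, 0, 0, 0, 0, 0.3, 0, 0, 0, 0, 0, 0, 0.3, 0, 0, -60, 0, 0, 0, 0.3, 0, 0, -100, 0, 0, 0, 0.3, 0, 0, -110, 0, 0, 0, 0.3, 0, 0, -110, 0, 0, 0, 0.3],
)

```text
clock: 60.68
eef_pos: [491.2, -147.0, 133.8]
tool_rot: [3.141, -0.0, 1.603]
force: [-0.5, -0.4, -0.6]
width: 25.4
gripper_force: 0.0
```

```bash
python3 - <<'E'
from h import *
im,ci=grab("wrist","w25")
greyb(im,ci,26,(315,200))
plan((436,-32.7,110,.032),(436,-32.7,32,.032))
E
```

```text
grey 2 (array([ 492.3, -147.1]), array([131.6,  32.9]), np.float64(-1.539)) (289, 147, 50, 178)
t 60.73 [ 490.6 -146.8  132.9] [-3.140e+00 -1.000e-03  1.603e+00] F [-0.3 -0.1  0. ] w 25.8
[115.8 -50.8  23. ] [-1.000e-03  0.000e+00  1.571e+00]
[115.7 -50.8 101. ] [-1.000e-03  0.000e+00  1.571e+00]
```

Emit:
play_rows(
  deltas=[115.8, -50.8, 22, 0, 0, 1.571, 0.4, 115.8, -50.8, 22, 0, 0, 1.571, 0.4, 115.8, -50.8, 22, 0, 0, 1.571, 0.4, 115.8, -50.8, 22, 0, 0, 1.571, 0.4, 115.8, -50.8, 22, 0, 0, 1.571, 0.4, 115.8, -50.8, 22, 0, 0, 1.571, 0.4, 115.8, -50.8, 22, 0, 0, 1.571, 0.4, 115.8, -50.8, 22, 0, 0, 1.571, 0.4, 115.8, -50.8, 22, 0, 0, 1.571, 0.4, 115.8, -50.8, 22, 0, 0, 1.571, 0.4],
)

```text
clock: 61.98
eef_pos: [435.6, -33.2, 110.3]
tool_rot: [3.141, 0.003, 0.033]
force: [-0.2, -0.7, -0.0]
width: 34.0
gripper_force: 0.0
```

Emit:
play_rows(
  deltas=[0.6, -0.4, 45, 0, 0, 0, 0.4, 0.6, -0.4, 70, 0, 0, 0, 0.4, 0.6, -0.4, 78, 0, 0, 0, 0.4, 0.6, -0.4, 78, 0, 0, 0, 0.4, 0.6, -0.4, 78, 0, 0, 0, 0, 0.6, -0.4, 78, 0, 0, 0, 0, 0.6, -0.4, 78, 0, 0, 0, 0, 0.6, -0.4, 78, 0, 0, 0, 0, 0.6, -0.4, 78, 0, 0, 0, 0, 0.6, -0.4, 78, 0, 0, 0, 0],
)

```text
clock: 63.22
eef_pos: [437.1, -32.8, 33.8]
tool_rot: [3.141, -0.0, 0.032]
force: [-1.7, -1.3, 5.1]
width: 16.6
gripper_force: 59.8
```

Emit:
play_rows(
  deltas=[0, 4, 0, 0, 0, 0, 0, 0, 9, 0, 0, 0, 0, 0, 0, 14, 0, 0, 0, 0, 0, 0, 18, 0, 0, 0, 0, 0, 0, 21, 0, 0, 0, 0, 0, 0, 22, 0, 0, 0, 0, 0, 0, 22, 0, 0, 0, 0, 0],
)

```text
clock: 64.1
eef_pos: [437.8, -53.4, 33.8]
tool_rot: [-3.139, 0.0, 0.032]
force: [-2.0, 1.9, 6.3]
width: 16.5
gripper_force: 60.0
```

Contact is expected at y ≈ -59.9, so I'll take small steps.

Emit:
play_rows(
  deltas=[0, 1, 0, 0, 0, 0, 0, 0, 2, 0, 0, 0, 0, 0, 0, 3, 0, 0, 0, 0, 0, 0, 3, 0, 0, 0, 0, 0],
)

```text
clock: 64.6
eef_pos: [437.9, -56.2, 33.8]
tool_rot: [-3.139, 0.0, 0.033]
force: [-1.6, 1.6, 6.5]
width: 16.7
gripper_force: 60.0
```

Emit:
play_rows(
  deltas=[0, 0.5, 0, 0, 0, 0, 0, 0, 1, 0, 0, 0, 0, 0, 0, 1, 0, 0, 0, 0, 0],
)

```text
clock: 64.97
eef_pos: [437.9, -57.1, 33.8]
tool_rot: [-3.139, 0.0, 0.033]
force: [-2.2, 2.8, 6.6]
width: 16.6
gripper_force: 60.1
```

Emit:
play_rows(
  deltas=[0, 0.4, 0, 0, 0, 0, 0, 0, 0.8, 0, 0, 0, 0, 0, 0, 0.8, 0, 0, 0, 0, 0],
)

```text
clock: 65.35
eef_pos: [437.9, -57.9, 33.8]
tool_rot: [-3.139, 0.0, 0.033]
force: [-1.2, 2.4, 5.7]
width: 16.5
gripper_force: 60.1
```

Emit:
play_rows(
  deltas=[0, 0.5, 0, 0, 0, 0, 0, 0, 1, 0, 0, 0, 0, 0, 0, 1, 0, 0, 0, 0, 0],
)

```text
clock: 65.72
eef_pos: [438.0, -58.8, 33.8]
tool_rot: [-3.139, 0.0, 0.033]
force: [-2.9, 2.7, 6.7]
width: 16.8
gripper_force: 60.0
```

Emit:
play_rows(
  deltas=[0, 0.4, 0, 0, 0, 0, 0, 0, 0.7, 0, 0, 0, 0, 0, 0, 0.7, 0, 0, 0, 0, 0],
)

```text
clock: 66.1
eef_pos: [438.0, -59.5, 33.8]
tool_rot: [-3.139, 0.0, 0.033]
force: [-2.1, 2.6, 6.4]
width: 16.5
gripper_force: 60.1
```

Emit:
play_rows(
  deltas=[0, 0.3, 0, 0, 0, 0, 0, 0, 0.5, 0, 0, 0, 0, 0, 0, 0.5, 0, 0, 0, 0, 0],
)

```text
clock: 66.47
eef_pos: [438.0, -59.7, 33.8]
tool_rot: [-3.138, 0.0, 0.033]
force: [-2.4, 2.2, 6.1]
width: 16.4
gripper_force: 60.1
```

Emit:
play_rows(
  deltas=[0, 0, 0, 0, 0, 0, 0.4, 0, 0, 0, 0, 0, 0, 0.4, 0, 0, 0, 0, 0, 0, 0.4, 0, 0, 0, 0, 0, 0, 0.4, 0, 0, -60, 0, 0, 0, 0.4, 0, 0, -120, 0, 0, 0, 0.4, 0, 0, -170, 0, 0, 0, 0.4, 0, 0, -190, 0, 0, 0, 0.4, 0, 0, -190, 0, 0, 0, 0.4, 0, 0, -190, 0, 0, 0, 0.4],
)

```text
clock: 67.72
eef_pos: [437.5, -61.2, 222.9]
tool_rot: [-3.141, 0.001, 0.032]
force: [-0.6, -0.7, 0.1]
width: 34.0
gripper_force: 0.0
```

Emit:
play_rows(
  deltas=[0, 0, 0, 0, 0, 0, 0.4, 0, 0, 0, 0, 0, 0, 0.4, 0, 0, 0, 0, 0, 0, 0.4, 0, 0, 0, 0, 0, 0, 0.4, 0, 0, 0, 0, 0, 0, 0.4, 0, 0, 0, 0, 0, 0, 0.4, 0, 0, 0, 0, 0, 0, 0.4, 0, 0, 0, 0, 0, 0, 0.4, 0, 0, 0, 0, 0, 0, 0.4, 0, 0, 0, 0, 0, 0, 0.4],
)

```text
clock: 68.97
eef_pos: [438.1, -61.6, 223.6]
tool_rot: [-3.142, -0.0, 0.032]
force: [-0.2, 1.0, 0.8]
width: 34.1
gripper_force: 0.0
```

Emit:
play_rows(
  deltas=[0, 0, 0, 0, 0, 0, 0.4, 0, 0, 0, 0, 0, 0, 0.4, 0, 0, 0, 0, 0, 0, 0.4, 0, 0, 0, 0, 0, 0, 0.4],
)

```text
clock: 69.47
eef_pos: [438.1, -61.6, 223.6]
tool_rot: [-3.142, 0.0, 0.032]
force: [-0.5, 1.4, -0.2]
width: 34.2
gripper_force: 0.0
```

```bash
python3 - <<'E'
from h import *
im,ci=grab("wrist","w26");thumb(im,ci,(270,190,360,290))
p=(400,160)
greyb(im,ci,26,p)
plan((437.5,-60,32,.032))
E
```

```text
thumb (301, 208, 21, 25) (array([439.1, -58.7]), array([21.2, 17.3]), np.float64(0.031))
grey 1 (array([ 493.1, -154.4]), array([129.6,  31.4]), np.float64(-1.536)) (347, 142, 132, 38)
t 69.53 [438.2 -61.6 223.6] [-3.142 -0.     0.032] F [-0.4 -0.1  0.5] w 34.0
[ -0.6  -1.7 191.6] [-0. -0. -0.]
```

Emit:
play_rows(
  deltas=[-0.6, -1.6, 60, 0, 0, 0, 0.4, -0.6, -1.6, 120, 0, 0, 0, 0.4, -0.6, -1.6, 170, 0, 0, 0, 0.4, -0.6, -1.6, 191, 0, 0, 0, 0.4, -0.6, -1.6, 191, 0, 0, 0, 0.4, -0.6, -1.6, 191, 0, 0, 0, 0, -0.6, -1.6, 191, 0, 0, 0, 0, -0.6, -1.6, 191, 0, 0, 0, 0, -0.6, -1.6, 191, 0, 0, 0, 0, -0.6, -1.6, 191, 0, 0, 0, 0],
)

```text
clock: 70.78
eef_pos: [437.9, -59.9, 33.4]
tool_rot: [-3.141, -0.001, 0.032]
force: [-2.0, 0.7, 8.1]
width: 17.2
gripper_force: 60.4
```

Emit:
play_rows(
  deltas=[0, -5, 0, 0, 0, 0, 0, 0, -12, 0, 0, 0, 0, 0, 0, -19, 0, 0, 0, 0, 0, 0, -25, 0, 0, 0, 0, 0, 0, -25, 0, 0, 0, 0, 0],
)

```text
clock: 71.4
eef_pos: [437.1, -35.2, 33.4]
tool_rot: [3.141, -0.002, 0.032]
force: [-1.5, -0.2, 7.6]
width: 16.5
gripper_force: 60.4
```

Emit:
play_rows(
  deltas=[0, 0, 0, 0, 0, 0, 0.4, 0, 0, 0, 0, 0, 0, 0.4, 0, 0, 0, 0, 0, 0, 0.4, 0, 0, 0, 0, 0, 0, 0.4, 0, 0, -60, 0, 0, 0, 0.4, 0, 0, -100, 0, 0, 0, 0.4, 0, 0, -100, 0, 0, 0, 0.4],
)

```text
clock: 72.28
eef_pos: [438.4, -35.2, 134.7]
tool_rot: [3.141, -0.005, 0.032]
force: [-0.4, 0.7, -1.0]
width: 33.9
gripper_force: 0.0
```

```bash
python3 - <<'E'
from h import *
plan((491.5,-154,120,GA),(491.5,-154,22,GA))
E
```

```text
t 72.28 [438.4 -35.2 134.7] [ 3.141 -0.005  0.032] F [-0.4  0.7 -1. ] w 33.9
[ 49.2 120.4  15. ] [ 0.004 -0.004 -1.571]
[ 48.7 120.4 113. ] [ 0.004 -0.004 -1.571]
```

Emit:
play_rows(
  deltas=[50.5, 120.4, 13, 0, 0, -1.57, 0.4, 50.5, 120.4, 13, 0, 0, -1.57, 0.4, 50.5, 120.4, 13, 0, 0, -1.57, 0.4, 50.5, 120.4, 13, 0, 0, -1.57, 0.4, 50.5, 120.4, 13, 0, 0, -1.57, 0.4, 50.5, 120.4, 13, 0, 0, -1.57, 0.4, 50.5, 120.4, 13, 0, 0, -1.57, 0.4, 50.5, 120.4, 13, 0, 0, -1.57, 0.4, 50.5, 120.4, 13, 0, 0, -1.57, 0.4, 50.5, 120.4, 13, 0, 0, -1.57, 0.4],
)

```text
clock: 73.53
eef_pos: [490.4, -153.5, 118.8]
tool_rot: [-3.14, -0.001, 1.601]
force: [-0.6, 0.5, 0.1]
width: 34.0
gripper_force: 0.0
```

```bash
python3 - <<'E'
from h import *
im,ci=grab("wrist","w27");greyb(im,ci,26,(315,200))
plan((491.5,-154,22,GA))
E
```

```text
grey 2 (array([ 492.5, -153.2]), array([132.1,  32.2]), np.float64(-1.542)) (290, 147, 52, 188)
t 73.58 [ 490.5 -153.6  118.9] [-3.14e+00 -1.00e-03  1.60e+00] F [-0.2 -0.1  0.5] w 34.1
[-0.6  1.1 96.9] [-0.001 -0.001 -0.003]
```

Emit:
play_rows(
  deltas=[0, 1, 45, 0, 0, 0, 0.4, 0, 1, 80, 0, 0, 0, 0.4, 0, 1, 97, 0, 0, 0, 0.4, 0, 1, 97, 0, 0, 0, 0.4, 0, 1, 97, 0, 0, 0, 0, 0, 1, 97, 0, 0, 0, 0, 0, 1, 97, 0, 0, 0, 0, 0, 1, 97, 0, 0, 0, 0, 0, 1, 97, 0, 0, 0, 0, 0, 1, 97, 0, 0, 0, 0],
)

```text
clock: 74.82
eef_pos: [492.8, -154.1, 23.7]
tool_rot: [3.14, 0.001, 1.602]
force: [-0.8, 0.9, 7.0]
width: 11.1
gripper_force: 59.1
```

Emit:
play_rows(
  deltas=[0, 0, -40, 0, 0, 0, 0, 0, 0, -90, 0, 0, 0, 0, 0, 0, -100, 0, 0, 0, 0, 0, 0, -100, 0, 0, 0, 0],
)

```text
clock: 75.32
eef_pos: [492.3, -153.5, 123.1]
tool_rot: [3.14, 0.0, 1.602]
force: [-0.9, 1.1, -0.2]
width: 11.3
gripper_force: 58.8
```

```bash
python3 - <<'E'
from h import *
im,ci=grab("wrist","w28");greyb(im,ci,128,(314,200))
im,ci=grab("top","top2")
for b in("tan","ivory"):
 for c in blob(im,b,(355,160,440,240),60): print(b,rect("top",c,13,ci))
plan((*t2w(0,-1),120,TA))
E
```

```text
grey 2 (array([ 492.9, -147.2]), array([121.5,  32.8]), np.float64(-1.54)) (269, 154, 89, 261)
tan (array([ 658.9, -257.1]), array([105. ,  30.1]), np.float64(-0.048))
ivory (array([ 590.6, -235. ]), array([125.2,  40.9]), np.float64(1.548))
ivory (array([ 660.5, -174.6]), array([87.8, 32.3]), np.float64(-0.039))
t 75.42 [ 491.2 -153.2  121.6] [-3.140e+00 -1.000e-03  1.602e+00] F [-0.8  0.3 -0.7] w 10.9
[-65.3 165.1   1.3] [-2.00e-03  1.00e-03  1.66e+00]
```

Emit:
play_rows(
  deltas=[-65.3, 165.1, 6, 0, 0, 1.66, 0, -65.3, 165.1, 6, 0, 0, 1.66, 0, -65.3, 165.1, 6, 0, 0, 1.66, 0, -65.3, 165.1, 6, 0, 0, 1.66, 0, -65.3, 165.1, 6, 0, 0, 1.66, 0, -65.3, 165.1, 6, 0, 0, 1.66, 0, -65.3, 165.1, 6, 0, 0, 1.66, 0, -65.3, 165.1, 6, 0, 0, 1.66, 0, -65.3, 165.1, 6, 0, 0, 1.66, 0, -65.3, 165.1, 6, 0, 0, 1.66, 0],
)

```text
clock: 76.68
eef_pos: [658.0, -213.5, 114.2]
tool_rot: [-3.142, 0.004, -0.057]
force: [-0.2, 0.3, -0.9]
width: 11.1
gripper_force: 58.8
```

```bash
python3 - <<'E'
from h import *
im,ci=grab("wrist","w29")
greyb(im,ci,120,(314,200))
for b in("tan","ivory"):
 for c in blob(im,b):
  r=cv2.boundingRect(c)
  if r[2]*r[3]>2000: print(b,rect("wrist",c,13,ci),r)
plan((657,-212.5,8,TA))
E
```

```text
grey 1 (array([ 664.7, -214.2]), array([120.7,  31.4]), np.float64(-0.036)) (271, 155, 86, 260)
tan (array([ 657.5, -253.3]), array([111.1,  32.2]), np.float64(-0.064)) (347, 160, 53, 154)
ivory (array([ 660.3, -171. ]), array([92.4, 32.4]), np.float64(-0.055)) (228, 177, 51, 128)
t 76.72 [ 658.1 -213.7  114.6] [-3.141e+00  3.000e-03 -5.500e-02] F [ 0.4  1.  -1.3] w 11.1
[ -0.9  -1.1 106.6] [-0.     0.003  0.003]
```

Emit:
play_rows(
  deltas=[-2, -1, 45, 0, 0, 0, 0, -2, -1, 80, 0, 0, 0, 0, -2, -1, 99, 0, 0, 0, 0, -2, -1, 105, 0, 0, 0, 0, -2, -1, 105, 0, 0, 0, 0, -2, -1, 105, 0, 0, 0, 0],
)

```text
clock: 77.47
eef_pos: [658.1, -213.4, 12.9]
tool_rot: [3.141, -0.002, -0.058]
force: [0.1, 0.1, -1.0]
width: 11.1
gripper_force: 58.9
```

Emit:
play_rows(
  deltas=[0, 0, 0, 0, 0, 0, 0.26, 0, 0, 0, 0, 0, 0, 0.26, 0, 0, 0, 0, 0, 0, 0.26, 0, 0, 0, 0, 0, 0, 0.26, 0, 0, -50, 0, 0, 0, 0.26, 0, 0, -100, 0, 0, 0, 0.26, 0, 0, -130, 0, 0, 0, 0.26, 0, 0, -130, 0, 0, 0, 0.26],
)

```text
clock: 78.47
eef_pos: [658.6, -213.9, 144.7]
tool_rot: [3.14, -0.005, -0.058]
force: [-0.4, -0.9, -0.3]
width: 22.3
gripper_force: 0.0
```

```bash
python3 - <<'E'
from h import *
im,ci=grab("wrist","w30")
for b in("tan","ivory"):
 for c in blob(im,b):
  r=cv2.boundingRect(c)
  if r[2]*r[3]>2000: print(b,rect("wrist",c,13,ci),r)
greyb(im,ci,13,(312,220))
plan((436.5,-35.4,110,.032))
E
```

```text
tan (array([ 657.2, -252.9]), array([110.7,  32. ]), np.float64(-0.061)) (343, 160, 46, 139)
ivory (array([ 660.5, -170.8]), array([91.6, 32.7]), np.float64(-0.072)) (236, 175, 45, 115)
grey 2 (array([ 658.9, -211.8]), array([130.7,  31.6]), np.float64(-0.059)) (290, 147, 44, 164)
t 78.53 [ 657.6 -213.   142.6] [ 3.141e+00 -2.000e-03 -5.800e-02] F [-0.4  0.1 -0.5] w 22.2
[-231.1 -164.4   32.1] [ 0.    -0.002 -0.09 ]
```

All three bones lie side by side in the tray. Now I close the gauge.

Emit:
play_rows(
  deltas=[-231, -164.4, 20, 0, 0, -0.09, 0.4, -231, -164.4, 20, 0, 0, -0.09, 0.4, -231, -164.4, 32, 0, 0, -0.09, 0.4, -231, -164.4, 32, 0, 0, -0.09, 0.4, -231, -164.4, 32, 0, 0, -0.09, 0.4, -231, -164.4, 32, 0, 0, -0.09, 0.4, -231, -164.4, 32, 0, 0, -0.09, 0.4, -231, -164.4, 32, 0, 0, -0.09, 0.4],
)

```text
clock: 79.53
eef_pos: [437.1, -36.2, 109.5]
tool_rot: [3.14, -0.001, 0.031]
force: [0.4, -0.1, 0.2]
width: 34.0
gripper_force: 0.0
```

```bash
python3 - <<'E'
from h import *
im,ci=grab("wrist","w31");thumb(im,ci,(270,180,360,300))
plan((436.3,-35.4,32,.032))
E
```

```text
thumb (295, 243, 34, 42) (array([439.8, -34.3]), array([24.7, 18.8]), np.float64(0.03))
t 79.58 [437.  -36.2 109.5] [ 3.141e+00 -1.000e-03  3.100e-02] F [-0.4 -0.6 -0.6] w 34.5
[-0.7 -0.9 77.5] [ 0.001 -0.001 -0.001]
```

Emit:
play_rows(
  deltas=[-0.5, -0.9, 45, 0, 0, 0, 0.4, -0.5, -0.9, 70, 0, 0, 0, 0.4, -0.5, -0.9, 77.5, 0, 0, 0, 0.4, -0.5, -0.9, 77.5, 0, 0, 0, 0.4, -0.5, -0.9, 77.5, 0, 0, 0, 0, -0.5, -0.9, 77.5, 0, 0, 0, 0, -0.5, -0.9, 77.5, 0, 0, 0, 0, -0.5, -0.9, 77.5, 0, 0, 0, 0, -0.5, -0.9, 77.5, 0, 0, 0, 0, -0.5, -0.9, 77.5, 0, 0, 0, 0],
)

```text
clock: 80.82
eef_pos: [436.0, -34.9, 32.5]
tool_rot: [3.141, -0.001, 0.031]
force: [-0.4, -2.3, 6.5]
width: 16.7
gripper_force: 59.9
```

Emit:
play_rows(
  deltas=[0, 8, 0, 0, 0, 0, 0, 0, 18, 0, 0, 0, 0, 0, 0, 28, 0, 0, 0, 0, 0, 0, 38, 0, 0, 0, 0, 0, 0, 48, 0, 0, 0, 0, 0, 0, 58, 0, 0, 0, 0, 0, 0, 68, 0, 0, 0, 0, 0, 0, 76, 0, 0, 0, 0, 0, 0, 80, 0, 0, 0, 0, 0, 0, 80, 0, 0, 0, 0, 0],
)

```text
clock: 82.08
eef_pos: [438.7, -113.6, 32.5]
tool_rot: [-3.14, -0.001, 0.032]
force: [1.5, 0.1, 5.8]
width: 16.9
gripper_force: 60.0
```

Emit:
play_rows(
  deltas=[0, 8, 0, 0, 0, 0, 0, 0, 18, 0, 0, 0, 0, 0, 0, 28, 0, 0, 0, 0, 0, 0, 38, 0, 0, 0, 0, 0, 0, 48, 0, 0, 0, 0, 0, 0, 56, 0, 0, 0, 0, 0, 0, 63, 0, 0, 0, 0, 0, 0, 68, 0, 0, 0, 0, 0, 0, 70, 0, 0, 0, 0, 0, 0, 70, 0, 0, 0, 0, 0],
)

```text
clock: 83.32
eef_pos: [441.1, -183.1, 32.5]
tool_rot: [-3.14, -0.001, 0.033]
force: [0.5, 0.7, 6.5]
width: 16.6
gripper_force: 60.0
```

```bash
python3 - <<'E'
from h import *
plan((441,-188.8,33,.032))
E
```

```text
t 83.33 [ 441.1 -183.1   32.5] [-3.14e+00 -1.00e-03  3.30e-02] F [0.5 0.7 6.5] w 16.6
[-0.3  5.6 -0.5] [-0.002 -0.001  0.001]
```

Emit:
play_rows(
  deltas=[0, 2, 0, 0, 0, 0, 0, 0, 4, 0, 0, 0, 0, 0, 0, 4, 0, 0, 0, 0, 0],
)

```text
clock: 83.7
eef_pos: [441.2, -187.0, 32.5]
tool_rot: [-3.139, -0.001, 0.033]
force: [1.4, 2.0, 7.8]
width: 17.2
gripper_force: 60.0
```

Emit:
play_rows(
  deltas=[0, 0.8, 0, 0, 0, 0, 0, 0, 1.4, 0, 0, 0, 0, 0, 0, 1.4, 0, 0, 0, 0, 0],
)

```text
clock: 84.08
eef_pos: [441.2, -188.1, 32.5]
tool_rot: [-3.139, -0.001, 0.033]
force: [0.4, 2.4, 7.2]
width: 16.7
gripper_force: 60.1
```

Emit:
play_rows(
  deltas=[0, 0.4, 0, 0, 0, 0, 0, 0, 0.8, 0, 0, 0, 0, 0, 0, 0.8, 0, 0, 0, 0, 0],
)

```text
clock: 84.45
eef_pos: [441.2, -188.8, 32.5]
tool_rot: [-3.139, -0.001, 0.033]
force: [0.3, 1.6, 6.4]
width: 16.4
gripper_force: 60.1
```

Emit:
play_rows(
  deltas=[0, 0.4, 0, 0, 0, 0, 0, 0, 0.7, 0, 0, 0, 0, 0, 0, 0.7, 0, 0, 0, 0, 0],
)

```text
clock: 84.82
eef_pos: [441.3, -189.4, 32.5]
tool_rot: [-3.139, -0.001, 0.033]
force: [0.2, 2.0, 7.9]
width: 16.9
gripper_force: 60.1
```

Emit:
play_rows(
  deltas=[0, 0, 0, 0, 0, 0, 0.4, 0, 0, 0, 0, 0, 0, 0.4, 0, 0, 0, 0, 0, 0, 0.4, 0, 0, 0, 0, 0, 0, 0.4, 0, 0, -60, 0, 0, 0, 0.4, 0, 0, -120, 0, 0, 0, 0.4, 0, 0, -120, 0, 0, 0, 0.4, 0, 0, -120, 0, 0, 0, 0.4],
)

```text
clock: 85.82
eef_pos: [440.4, -190.5, 151.9]
tool_rot: [-3.141, -0.0, 0.032]
force: [-0.3, 0.4, -1.2]
width: 33.9
gripper_force: 0.0
```

```bash
python3 - <<'E'
from h import *
im,ci=grab("wrist","w32");thumb(im,ci,(270,180,360,300))
w=None
for c in blob(im,"red"): r=rect("wrist",c,62,ci);print(r,cv2.boundingRect(c));
im,ci=grab("top","top3")
for c in blob(im,"red",(340,240,420,310)): print("top",rect("top",c,62,ci),cv2.boundingRect(c))
plan((490.5,-168,110,1.55),(490.5,-168,40,1.55))
E
```

```text
thumb (298, 224, 28, 34) (array([ 444.1, -188.2]), array([23.2, 18.4]), np.float64(0.032))
(array([ 492.2, -167.2]), array([48.6, 10.7]), np.float64(-1.554)) (242, 161, 78, 18)
top (array([ 489.1, -167.9]), array([46.6,  8.1]), np.float64(1.548)) (369, 274, 24, 5)
t 85.92 [ 439.8 -190.5  151.1] [-3.14e+00  2.00e-03  3.20e-02] F [-0.9  0.2 -0.5] w 34.3
[ 51.5 -20.8  41. ] [-3.000e-03  1.000e-03 -1.518e+00]
[ 51.7 -20.7 111. ] [-3.000e-03  1.000e-03 -1.518e+00]
```

Emit:
play_rows(
  deltas=[52.3, -21, 35, 0, 0, -1.53, 0.4, 52.3, -21, 41, 0, 0, -1.53, 0.4, 52.3, -21, 41, 0, 0, -1.53, 0.4, 52.3, -21, 41, 0, 0, -1.53, 0.4, 52.3, -21, 41, 0, 0, -1.53, 0.4, 52.3, -21, 41, 0, 0, -1.53, 0.4, 52.3, -21, 41, 0, 0, -1.53, 0.4, 52.3, -21, 41, 0, 0, -1.53, 0.4, 52.3, -21, 41, 0, 0, -1.53, 0.4, 52.3, -21, 41, 0, 0, -1.53, 0.4],
)

```text
clock: 87.18
eef_pos: [491.6, -168.5, 110.4]
tool_rot: [-3.14, -0.001, 1.559]
force: [0.4, 0.2, -0.7]
width: 34.1
gripper_force: 0.0
```

```bash
python3 - <<'E'
from h import *
im,ci=grab("wrist","w33")
for c in blob(im,"red"): r=rect("wrist",c,62,ci);print(r,cv2.boundingRect(c));
plan((490.5,-167,41,1.56))
E
```

```text
(array([ 492.1, -165.5]), array([48.7, 10.2]), np.float64(1.564)) (303, 224, 20, 84)
t 87.22 [ 491.7 -168.5  110.5] [-3.14  -0.     1.559] F [ 0.4  0.9 -0.1] w 34.1
[ 1.5 -1.1 69.6] [-0.001 -0.    -0.001]
```

Emit:
play_rows(
  deltas=[2, 0, 35, 0, 0, 0, 0.4, 2, 0, 60, 0, 0, 0, 0.4, 2, 0, 70, 0, 0, 0, 0.4, 2, 0, 70, 0, 0, 0, 0.4, 2, 0, 70, 0, 0, 0, 0, 2, 0, 70, 0, 0, 0, 0, 2, 0, 70, 0, 0, 0, 0, 2, 0, 70, 0, 0, 0, 0, 2, 0, 70, 0, 0, 0, 0, 2, 0, 70, 0, 0, 0, 0],
)

```text
clock: 88.48
eef_pos: [491.3, -166.7, 42.1]
tool_rot: [-3.141, -0.0, 1.561]
force: [-4.4, 0.4, 6.8]
width: 10.8
gripper_force: 60.1
```

Emit:
play_rows(
  deltas=[0, 0, 0, 0, 0, 0.16, 0, 0, 0, 0, 0, 0, 0.32, 0, 0, 0, 0, 0, 0, 0.48, 0, 0, 0, 0, 0, 0, 0.64, 0, 0, 0, 0, 0, 0, 0.8, 0, 0, 0, 0, 0, 0, 0.96, 0, 0, 0, 0, 0, 0, 1.12, 0, 0, 0, 0, 0, 0, 1.27, 0, 0, 0, 0, 0, 0, 1.27, 0, 0, 0, 0, 0, 0, 1.27, 0],
)

```text
clock: 89.72
eef_pos: [492.1, -167.4, 42.2]
tool_rot: [3.14, -0.001, 0.291]
force: [-3.4, -1.0, 5.4]
width: 11.0
gripper_force: 60.2
```

Emit:
play_rows(
  deltas=[0, 0, 0, 0, 0, 0, 0.4, 0, 0, 0, 0, 0, 0, 0.4, 0, 0, 0, 0, 0, 0, 0.4, 0, 0, 0, 0, 0, 0, 0.4, 0, 0, -60, 0, 0, 0, 0.4, 0, 0, -120, 0, 0, 0, 0.4, 0, 0, -160, 0, 0, 0, 0.4, 0, 0, -160, 0, 0, 0, 0.4],
)

```text
clock: 90.72
eef_pos: [493.9, -167.4, 203.9]
tool_rot: [3.138, -0.005, 0.292]
force: [-0.1, -0.2, -0.7]
width: 34.1
gripper_force: 0.0
```

```bash
python3 - <<'E'
from h import *
plan()
im,ci=grab("wrist","w34")
for b in("red","tan","ivory"):
 for c in blob(im,b):
  r=cv2.boundingRect(c)
  if r[2]*r[3]>800: print(b,rect("wrist",c,62 if b=="red" else 13,ci),r)
E
```

```text
t 90.72 [ 493.9 -167.4  203.9] [ 3.138 -0.005  0.292] F [-0.1 -0.2 -0.7] w 34.1
tan (array([ 659.5, -252.8]), array([110.7,  32.7]), np.float64(-0.057)) (421, 26, 62, 109)
ivory (array([ 662.7, -171.4]), array([91.2, 32.4]), np.float64(-0.06)) (341, 0, 61, 92)
```

View pics/w34.png

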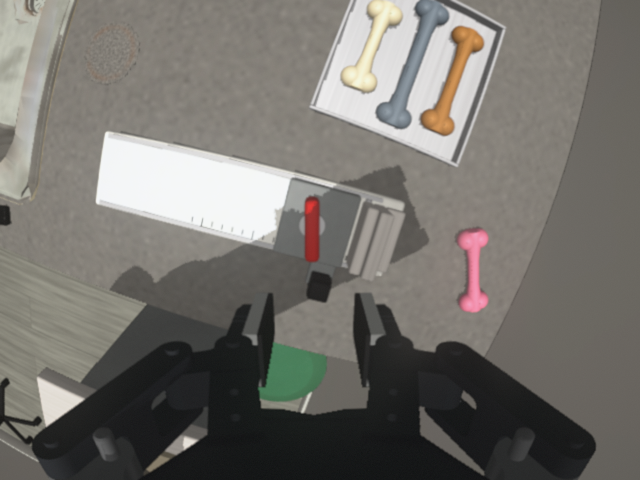

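The gauge is shut, the knob bar (312,230) is turned across the slide, and all three bones are flat in the tray. One last number check, then I hand in.

```bash
python3 - <<'E'
from h import *
im,ci=grab("wrist")
thumb(im,ci,(290,265,345,305))
ok=False
for c in blob(im,"red"):
    r=rect("wrist",c,62,ci);print(r);ok|=1.15<1.603-r[2]<1.42
plan()
print(ok, finish_job() if ok else "")
E
```

```text
thumb (308, 270, 26, 32) (array([ 446.2, -186. ]), array([25.9, 20.1]), np.float64(0.02))
(array([ 493. , -165.9]), array([49.6,  8.8]), np.float64(0.296))
t 90.83 [ 492.  -165.9  200.9] [-3.141 -0.     0.292] F [ 0.4  0.4 -1.6] w 34.2
the job is handed in; nothing more can be done
True None
```

The job is handed in at about 91 s: I measured the ivory, tan and grey bones in that order and laid them flat side by side in the tray, then shut the gauge (gap about 1–2 mm) and locked the knob at about 1.3 rad; I haven't seen a verdict.

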